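# Empty the battery charger and cap its wells

### The arm

A 6-joint arm with a two-finger parallel gripper is mounted at the origin on the work surface. World frame = base frame: x ahead of the robot, y to its left, z up, the work surface at z = 0. Lengths are in mm, angles in degrees, forces in N, time in s.
With the tool pointing down it reaches from about 350 to 850 mm from the base axis. Payload 8.1 kg.
Tool frame: the origin (TCP) lies midway between the tips of the shut fingers; the grasp point (between the pads) lies 19 mm behind it; x points along the fingers, z is the direction in which the jaws open and shut, and the axes are right-handed (so a half turn about x gives the same grasp; the last joint's range is limited). The gripper opens to 85 mm and grips with 20 to 120 N. Pads are 22 mm wide; open, the fingers measure 114 mm over their backs; the gripper's body (76 mm by 85 mm) begins 54 mm behind the grasp point. The pads swing forward as they close: fully open they stand 13 mm farther back than shut.
Start: joints at [-70.669, 7.471, 85.268, -0, 87.261, -4.893], TCP at [246.209, -547.162, 194.692] pointing down, gripper open.
Joint ranges: [-169.43, 169.43], [-51.17, 129.36], [1.28, 143.12], [-76.62, 256.62], [0, 156.53], [-152.29, 152.29]. Speed limits (degrees/s): [136.94, 136.94, 159.86, 180, 180, 180].

### API

Orientations are given as [roll, pitch, yaw] about the fixed x, y, z axes, in that order (R = Rz(yaw) Ry(pitch) Rx(roll)).
In Python, from bench import r gives the robot as it stands. The module is installed in compiled form; this text tells all that it offers.
- The arm moves only by the tool servo_tool, never from a script. Its argument "commands" is a list that holds one entry, the list of rows, each a list of 7 numbers: the closure in counts, from 0 (fully open) to 255 (shut), then the shift along the tool's x, y, z in cm, then the turn, a rotation vector about the tool's x, y, z in degrees. A call has 1 to 8 rows; each row is the pose to reach, as a shift and turn from the pose commanded when the call began, along the tool's axes at that moment; what a row does not reach only later rows make up. A row lasts 1/10 s, in which the tool goes at most 50 mm and 8.59 degrees, less where a joint would pass 70% of its speed; a pose out of reach is approached as far as the arm can. A call with a gripper value outside its range is refused whole. The fingers move at their own pace and stop on an object; "force" is the grip in N (left out, the last holds). Time passes only in rows, so rows that repeat a pose let the fingers close. It gives the time, the measured TCP pose, the force and the opening at its end, in the units of the state.
- r.sense(): the state, without advancing time (a new reading comes with each control period).
- r.snapshot(name): name is "scene" or "top" or "wrist"; returns (picture, depth): 400x640x3 uint8, red, green, blue; 400x640 float32, mm along the optical axis (not along the pixel's ray), 0 where there is no reading.
- r.calibration(name): a dict with "fx", "fy", "cx", "cy" (pixels), "pose" (4x4, takes a point from camera to world coordinates). Camera axes: x right, y down, z forward; pixel columns grow to the right and rows downward; lengths in mm; the calibration is good to about 2 mm. The wrist camera is an equidistant fisheye: a pixel r from the principal point sees the ray r / f radians off the axis. A picture is of the moment at which its call begins: read the wrist's pose just before it. calibration takes no time and is no camera call; for the wrist camera it gives the pose at the moment of the call.
- r.hand_in(): hands the job in, once; it reports no verdict.
The state is a dict: "time": time; "joint_pos": joint angles; "qd": joint speeds; "joint_efforts": joint torques, N m; "tool_pos": TCP position; "tcp_rot": TCP orientation; "ft_force": force on the tool from outside, world axes, zero at the start; "wrist_torque": the same for the moment, N m; "finger_gap": finger opening in mm.
Only numpy, scipy, OpenCV 4.12 (cv2) and the standard library are available. Lean on these libraries where they do the work, as an engineer would, in place of code of your own. Each camera call takes 0.05 s, during which the arm holds its last target.

### The job

Load-out at the scene shop: the charged battery packs sit latched down in the wells of the charging dock. Press each pack to release its push-push latch so that it springs up, draw it out and stand it upright in a pocket of the carry caddy, one pack to a pocket, and close all four wells of the dock with the dust caps, rim down over the collars and fully seated. Handle the packs gently, with no more than about 45 newtons from each finger when you press or grip them, and leave the tape, the tin and the wood offcut where they are.

Things in the scene. Friction and masses are not known exactly. Their poses are not given: they have to be found in the camera images.
- pack0_c (a point): Centre of a battery pack (may be absent): a black plastic block 40 (its x) by 64 (its y) by 92 mm tall (its z, up), about 0.3 kg, with a flat, light grey top pad to press (empty wells look dark). It starts pushed down in the first (counted from the -y end) well of the charging dock, loose on its sled, its top 2 mm below the well's mouth, so it cannot be gripped until the latch is tripped; sprung up, 32 mm of it stands above the mouth
- pack1_c (a point): Centre of a battery pack (may be absent): a black plastic block 40 (its x) by 64 (its y) by 92 mm tall (its z, up), about 0.3 kg, with a flat, light grey top pad to press (empty wells look dark). It starts pushed down in the second (counted from the -y end) well of the charging dock, loose on its sled, its top 2 mm below the well's mouth, so it cannot be gripped until the latch is tripped; sprung up, 32 mm of it stands above the mouth
- pack2_c (a point): Centre of a battery pack (may be absent): a black plastic block 40 (its x) by 64 (its y) by 92 mm tall (its z, up), about 0.3 kg, with a flat, light grey top pad to press (empty wells look dark). It starts pushed down in the third (counted from the -y end) well of the charging dock, loose on its sled, its top 2 mm below the well's mouth, so it cannot be gripped until the latch is tripped; sprung up, 32 mm of it stands above the mouth
- pack3_c (a point): Centre of a battery pack (may be absent): a black plastic block 40 (its x) by 64 (its y) by 92 mm tall (its z, up), about 0.3 kg, with a flat, light grey top pad to press (empty wells look dark). It starts pushed down in the fourth (counted from the -y end) well of the charging dock, loose on its sled, its top 2 mm below the well's mouth, so it cannot be gripped until the latch is tripped; sprung up, 32 mm of it stands above the mouth
- bay0 (a point): Centre of the mouth of the first (counted from the -y end) well of the dock, at the top of its collar, 118 mm above the bench. The dock is a fixed grey block 110 (its x) by 395 (its y) mm whose flat top is 110 mm high; its four wells are 95 mm apart along y, each 43 (x) by 67 (y) mm inside, with a raised collar 51 by 75 mm outside and 8 mm high around its mouth. z is up
- bay1 (a point): Centre of the mouth of the second (counted from the -y end) well of the dock, at the top of its collar, 118 mm above the bench. The dock is a fixed grey block 110 (its x) by 395 (its y) mm whose flat top is 110 mm high; its four wells are 95 mm apart along y, each 43 (x) by 67 (y) mm inside, with a raised collar 51 by 75 mm outside and 8 mm high around its mouth. z is up
- bay2 (a point): Centre of the mouth of the third (counted from the -y end) well of the dock, at the top of its collar, 118 mm above the bench. The dock is a fixed grey block 110 (its x) by 395 (its y) mm whose flat top is 110 mm high; its four wells are 95 mm apart along y, each 43 (x) by 67 (y) mm inside, with a raised collar 51 by 75 mm outside and 8 mm high around its mouth. z is up
- bay3 (a point): Centre of the mouth of the fourth (counted from the -y end) well of the dock, at the top of its collar, 118 mm above the bench. The dock is a fixed grey block 110 (its x) by 395 (its y) mm whose flat top is 110 mm high; its four wells are 95 mm apart along y, each 43 (x) by 67 (y) mm inside, with a raised collar 51 by 75 mm outside and 8 mm high around its mouth. z is up
- sled0 (a joint): Height in m of the sprung sled in the first (counted from the -y end) well: about 0 = latched down (as at the start, with or without a pack), +0.034 = sprung up. It has a push-push latch: press the pack's top deeper until it bottoms (it trips at about -0.009, the stop is at -0.0135; takes about 7 to 13 N) and let go, and the sled rises by itself and lifts the pack; pressed fully down again it latches again
- sled1 (a joint): Height in m of the sprung sled in the second (counted from the -y end) well: about 0 = latched down (as at the start, with or without a pack), +0.034 = sprung up. It has a push-push latch: press the pack's top deeper until it bottoms (it trips at about -0.009, the stop is at -0.0135; takes about 7 to 13 N) and let go, and the sled rises by itself and lifts the pack; pressed fully down again it latches again
- sled2 (a joint): Height in m of the sprung sled in the third (counted from the -y end) well: about 0 = latched down (as at the start, with or without a pack), +0.034 = sprung up. It has a push-push latch: press the pack's top deeper until it bottoms (it trips at about -0.009, the stop is at -0.0135; takes about 7 to 13 N) and let go, and the sled rises by itself and lifts the pack; pressed fully down again it latches again
- sled3 (a joint): Height in m of the sprung sled in the fourth (counted from the -y end) well: about 0 = latched down (as at the start, with or without a pack), +0.034 = sprung up. It has a push-push latch: press the pack's top deeper until it bottoms (it trips at about -0.009, the stop is at -0.0135; takes about 7 to 13 N) and let go, and the sled rises by itself and lifts the pack; pressed fully down again it latches again
- cap0_c (a point): Centre of the grip bar of a dust cap: a grey shallow rectangular cap, rim 63 (its x) by 87 (its y) mm outside and 57 by 81 mm inside, 12 mm deep under a 3 mm top; the bar on top is 12 (x) by 60 (y) by 22 mm high and its centre is 26 mm above the rim's lower edge. 0.07 kg. Lies rim down on the bench; fits any of the wells, over the collar, its long side along the dock, its rim on the dock's flat top (bar centre then 18 mm above the well's mouth). z is up with the rim down
- cap1_c (a point): Centre of the grip bar of a dust cap: a grey shallow rectangular cap, rim 63 (its x) by 87 (its y) mm outside and 57 by 81 mm inside, 12 mm deep under a 3 mm top; the bar on top is 12 (x) by 60 (y) by 22 mm high and its centre is 26 mm above the rim's lower edge. 0.07 kg. Lies rim down on the bench; fits any of the wells, over the collar, its long side along the dock, its rim on the dock's flat top (bar centre then 18 mm above the well's mouth). z is up with the rim down
- cap2_c (a point): Centre of the grip bar of a dust cap: a grey shallow rectangular cap, rim 63 (its x) by 87 (its y) mm outside and 57 by 81 mm inside, 12 mm deep under a 3 mm top; the bar on top is 12 (x) by 60 (y) by 22 mm high and its centre is 26 mm above the rim's lower edge. 0.07 kg. Lies rim down on the bench; fits any of the wells, over the collar, its long side along the dock, its rim on the dock's flat top (bar centre then 18 mm above the well's mouth). z is up with the rim down
- cap3_c (a point): Centre of the grip bar of a dust cap: a grey shallow rectangular cap, rim 63 (its x) by 87 (its y) mm outside and 57 by 81 mm inside, 12 mm deep under a 3 mm top; the bar on top is 12 (x) by 60 (y) by 22 mm high and its centre is 26 mm above the rim's lower edge. 0.07 kg. Lies rim down on the bench; fits any of the wells, over the collar, its long side along the dock, its rim on the dock's flat top (bar centre then 18 mm above the well's mouth). z is up with the rim down
- pocket0 (a point): Centre of the floor of a pocket of the plywood carry caddy, 6 mm above the bench. The pockets are 64 (x) by 88 (y) mm inside, two by two, 69 mm apart along the caddy's x and 93 mm along its y, with walls 44 mm high and 5 mm thick; the caddy is fixed; z is up. This is the near right pocket as seen from the robot
- pocket1 (a point): Centre of the floor of a pocket of the plywood carry caddy, 6 mm above the bench. The pockets are 64 (x) by 88 (y) mm inside, two by two, 69 mm apart along the caddy's x and 93 mm along its y, with walls 44 mm high and 5 mm thick; the caddy is fixed; z is up. This is the near left pocket as seen from the robot
- pocket2 (a point): Centre of the floor of a pocket of the plywood carry caddy, 6 mm above the bench. The pockets are 64 (x) by 88 (y) mm inside, two by two, 69 mm apart along the caddy's x and 93 mm along its y, with walls 44 mm high and 5 mm thick; the caddy is fixed; z is up. This is the far right pocket as seen from the robot
- pocket3 (a point): Centre of the floor of a pocket of the plywood carry caddy, 6 mm above the bench. The pockets are 64 (x) by 88 (y) mm inside, two by two, 69 mm apart along the caddy's x and 93 mm along its y, with walls 44 mm high and 5 mm thick; the caddy is fixed; z is up. This is the far left pocket as seen from the robot
- tape: Bystander: roll of masking tape lying flat, 100 mm across, 24 mm high; origin under its centre
- tin: Bystander: small paint tin, 72 mm across, 85 mm high; origin under its centre
- offcut: Bystander: wood offcut 140 by 50 by 19 mm; origin under its centre
Mind the look-alikes: they are no part of the job. What is shaped like the part that bears cap3_c but turquoise is not meant. What is shaped like the part that bears pack2_c but green is not meant.

How it is judged (in metres and radians):
At the end, for the whole second after the job is handed in: Every pack present stands upright (within 0.15 rad) on the floor of a caddy pocket (within 22 mm of its centre), at rest; each of the four wells has a dust cap over its collar, rim down and level (0.06 rad), centred within 6 mm and seated on the dock's top (within 2.5 mm) (((horizontal distance between pack0_c and pocket0 below 0.022 m and z of pack0_c in the frame of pocket0 between 0.04 and 0.052 m) or (horizontal distance between pack0_c and pocket1 below 0.022 m and z of pack0_c in the frame of pocket1 between 0.04 and 0.052 m) or (horizontal distance between pack0_c and pocket2 below 0.022 m and z of pack0_c in the frame of pocket2 between 0.04 and 0.052 m) or (horizontal distance between pack0_c and pocket3 below 0.022 m and z of pack0_c in the frame of pocket3 between 0.04 and 0.052 m)) and angle between each of pack0_c, pack1_c, pack2_c, pack3_c's own z axis and vertical below 0.15 rad and linear speed of each of pack0, pack1, pack2, pack3 below 0.02 m/s and ((horizontal distance between pack1_c and pocket0 below 0.022 m and z of pack1_c in the frame of pocket0 between 0.04 and 0.052 m) or (horizontal distance between pack1_c and pocket1 below 0.022 m and z of pack1_c in the frame of pocket1 between 0.04 and 0.052 m) or (horizontal distance between pack1_c and pocket2 below 0.022 m and z of pack1_c in the frame of pocket2 between 0.04 and 0.052 m) or (horizontal distance between pack1_c and pocket3 below 0.022 m and z of pack1_c in the frame of pocket3 between 0.04 and 0.052 m)) and ((horizontal distance between pack2_c and pocket0 below 0.022 m and z of pack2_c in the frame of pocket0 between 0.04 and 0.052 m) or (horizontal distance between pack2_c and pocket1 below 0.022 m and z of pack2_c in the frame of pocket1 between 0.04 and 0.052 m) or (horizontal distance between pack2_c and pocket2 below 0.022 m and z of pack2_c in the frame of pocket2 between 0.04 and 0.052 m) or (horizontal distance between pack2_c and pocket3 below 0.022 m and z of pack2_c in the frame of pocket3 between 0.04 and 0.052 m)) and ((horizontal distance between pack3_c and pocket0 below 0.022 m and z of pack3_c in the frame of pocket0 between 0.04 and 0.052 m) or (horizontal distance between pack3_c and pocket1 below 0.022 m and z of pack3_c in the frame of pocket1 between 0.04 and 0.052 m) or (horizontal distance between pack3_c and pocket2 below 0.022 m and z of pack3_c in the frame of pocket2 between 0.04 and 0.052 m) or (horizontal distance between pack3_c and pocket3 below 0.022 m and z of pack3_c in the frame of pocket3 between 0.04 and 0.052 m)) and ((horizontal distance between cap0_c and bay0 below 0.006 m and z of cap0_c in the frame of bay0 below 0.0205 m and angle between cap0_c's own z axis and vertical below 0.06 rad and linear speed of cap0 below 0.02 m/s) or (horizontal distance between cap1_c and bay0 below 0.006 m and z of cap1_c in the frame of bay0 below 0.0205 m and angle between cap1_c's own z axis and vertical below 0.06 rad and linear speed of cap1 below 0.02 m/s) or (horizontal distance between cap2_c and bay0 below 0.006 m and z of cap2_c in the frame of bay0 below 0.0205 m and angle between cap2_c's own z axis and vertical below 0.06 rad and linear speed of cap2 below 0.02 m/s) or (horizontal distance between cap3_c and bay0 below 0.006 m and z of cap3_c in the frame of bay0 below 0.0205 m and angle between cap3_c's own z axis and vertical below 0.06 rad and linear speed of cap3 below 0.02 m/s)) and ((horizontal distance between cap0_c and bay1 below 0.006 m and z of cap0_c in the frame of bay1 below 0.0205 m and angle between cap0_c's own z axis and vertical below 0.06 rad and linear speed of cap0 below 0.02 m/s) or (horizontal distance between cap1_c and bay1 below 0.006 m and z of cap1_c in the frame of bay1 below 0.0205 m and angle between cap1_c's own z axis and vertical below 0.06 rad and linear speed of cap1 below 0.02 m/s) or (horizontal distance between cap2_c and bay1 below 0.006 m and z of cap2_c in the frame of bay1 below 0.0205 m and angle between cap2_c's own z axis and vertical below 0.06 rad and linear speed of cap2 below 0.02 m/s) or (horizontal distance between cap3_c and bay1 below 0.006 m and z of cap3_c in the frame of bay1 below 0.0205 m and angle between cap3_c's own z axis and vertical below 0.06 rad and linear speed of cap3 below 0.02 m/s)) and ((horizontal distance between cap0_c and bay2 below 0.006 m and z of cap0_c in the frame of bay2 below 0.0205 m and angle between cap0_c's own z axis and vertical below 0.06 rad and linear speed of cap0 below 0.02 m/s) or (horizontal distance between cap1_c and bay2 below 0.006 m and z of cap1_c in the frame of bay2 below 0.0205 m and angle between cap1_c's own z axis and vertical below 0.06 rad and linear speed of cap1 below 0.02 m/s) or (horizontal distance between cap2_c and bay2 below 0.006 m and z of cap2_c in the frame of bay2 below 0.0205 m and angle between cap2_c's own z axis and vertical below 0.06 rad and linear speed of cap2 below 0.02 m/s) or (horizontal distance between cap3_c and bay2 below 0.006 m and z of cap3_c in the frame of bay2 below 0.0205 m and angle between cap3_c's own z axis and vertical below 0.06 rad and linear speed of cap3 below 0.02 m/s)) and ((horizontal distance between cap0_c and bay3 below 0.006 m and z of cap0_c in the frame of bay3 below 0.0205 m and angle between cap0_c's own z axis and vertical below 0.06 rad and linear speed of cap0 below 0.02 m/s) or (horizontal distance between cap1_c and bay3 below 0.006 m and z of cap1_c in the frame of bay3 below 0.0205 m and angle between cap1_c's own z axis and vertical below 0.06 rad and linear speed of cap1 below 0.02 m/s) or (horizontal distance between cap2_c and bay3 below 0.006 m and z of cap2_c in the frame of bay3 below 0.0205 m and angle between cap2_c's own z axis and vertical below 0.06 rad and linear speed of cap2 below 0.02 m/s) or (horizontal distance between cap3_c and bay3 below 0.006 m and z of cap3_c in the frame of bay3 below 0.0205 m and angle between cap3_c's own z axis and vertical below 0.06 rad and linear speed of cap3 below 0.02 m/s))); the robot touches nothing.
It fails at once if a battery pack is squeezed or pressed by the robot with more than 100 N in all, both fingers together (contact force between any of the arm, the fingers and pack0 above 100 N or contact force between any of the arm, the fingers and pack1 above 100 N or contact force between any of the arm, the fingers and pack2 above 100 N or contact force between any of the arm, the fingers and pack3 above 100 N).
It fails at once if the tape roll, the paint tin or the wood offcut is shifted by more than 20 mm (distance of any of tape, tin, offcut from where it was at the start of the episode above 0.02 m).
Of pack0, pack1, pack2, pack3 only 2 to 4 are there at a start; the rules pass over those that are not, and their reading is None.
At some moment in a run one of cap0, cap1, cap2, cap3 may be knocked a few centimetres aside while the robot is not near it.
It also fails if it takes over 210 s, if anything falls off the work surface, if the arm or the gripper's body presses on something with over 40 N, if the wrist force passes 120 N, or if a joint passes its speed limit or range.

## Working session

There is one attempt and no reset: what is moved stays moved. The work goes in short steps, Python scripts to look and compute and a tool call to move; the robot and the scene stay as the last step left them, time stands still between calls to the robot, and variables do not carry over. Pictures are saved under pics/ and viewed, and the job is handed in when it is done.

Besides the shell and the picture viewer there is one more tool, called after "Request:" as a command line: name --argument value ..., lists and objects as JSON in quotes. servo_tool: Moves the arm, as the interface text tells. Its arguments: {"type":"object","properties":{"commands":{"type":"array","items":{"type":"array","items":{"type":"array","items":{"type":"number"}}}},"force":{"type":"number"}},"required":["commands"]}

```bash
mkdir -p pics; ls; cat > h.py <<'E'
import numpy as np,cv2
from bench import r
def snap(n,name):
    c=r.calibration(n); p,d=r.snapshot(n)
    cv2.imwrite(f'pics/{name}.png',p[:,:,::-1]); np.savez(f'pics/{name}.npz',d=d,p=p,pose=c['pose'],k=[c['fx'],c['fy'],c['cx'],c['cy']])
    return p,d,c
def load(name):
    z=np.load(f'pics/{name}.npz'); return z['p'],z['d'],z['pose'],z['k']
def w(name,pts):
    p,d,T,k=load(name)
    for u,v in pts:
        z=d[v,u]; q=T@np.array([(u-k[2])/k[0]*z,(v-k[3])/k[1]*z,z,1]); print((u,v),q[:3].round(1))
def cloud(name):
    p,d,T,k=load(name); v,u=np.mgrid[:400,:640]
    P=np.stack([(u-k[2])/k[0]*d,(v-k[3])/k[1]*d,d],-1)@T[:3,:3].T+T[:3,3]
    P[d==0]=np.nan
    return p,P
E
python3 - <<'E'
from h import *
print(r.sense())
for n in ['scene','top','wrist']: 
    p,d,c=snap(n,n+'0'); print(n,c)
E
```

```text
pics
{'time': 0.0, 'joint_pos': array([-7.06692162e+01,  7.51376348e+00,  8.53295768e+01,  1.79408349e-03,
        8.72600019e+01, -4.89347946e+00]), 'qd': array([-0.07168059,  0.00828983,  0.03484951, -0.05251909,  0.01200396,
        0.04115366]), 'joint_efforts': array([-3.02153899e-05, -5.69407117e+01, -5.00548875e+01, -2.35037869e-04,
        1.49517646e-02,  2.41854877e-05]), 'tool_pos': array([ 246.01273021, -546.58326639,  193.6556397 ]), 'tcp_rot': array([174.11315437,  89.89664228, 108.33733028]), 'ft_force': array([-0.08747323,  0.11138195,  0.05679367]), 'wrist_torque': array([-0.00195079, -0.02715867,  0.03280827]), 'finger_gap': 85.4100975522908}
scene {'fx': 424.3651140641524, 'fy': 424.3651140641524, 'cx': 319.707263411455, 'cy': 193.26449377609475, 'pose': array([[-2.76167054e-02,  8.12519110e-01, -5.82280013e-01,
         1.14045296e+03],
       [ 9.99602654e-01,  1.91585266e-02, -2.06757278e-02,
         2.35667981e+01],
       [-5.64379682e-03, -5.82619641e-01, -8.12725354e-01,
         9.40715539e+02],
       [ 0.00000000e+00,  0.00000000e+00,  0.00000000e+00,
  
[... 241 characters left out ...]
592e-01,  5.88985107e-03, -1.25744456e-02,
         3.70551100e+01],
       [ 1.15790724e-02, -1.46126350e-01, -9.89198168e-01,
         1.48990686e+03],
       [ 0.00000000e+00,  0.00000000e+00,  0.00000000e+00,
         1.00000000e+00]])}
wrist {'fx': 309.70691628693146, 'fy': 309.70691628693146, 'cx': 319.7998775442971, 'cy': 202.34067782963473, 'pose': array([[ 4.09455276e-01, -8.81210023e-01, -2.36252559e-01,
         3.05351774e+02],
       [-9.12328697e-01, -3.95956421e-01, -1.04282603e-01,
        -5.20833329e+02],
       [-1.65084289e-03,  2.58239051e-01, -9.66079638e-01,
         3.72263638e+02],
       [ 0.00000000e+00,  0.00000000e+00,  0.00000000e+00,
         1.00000000e+00]])}
```

View pics/top0.png

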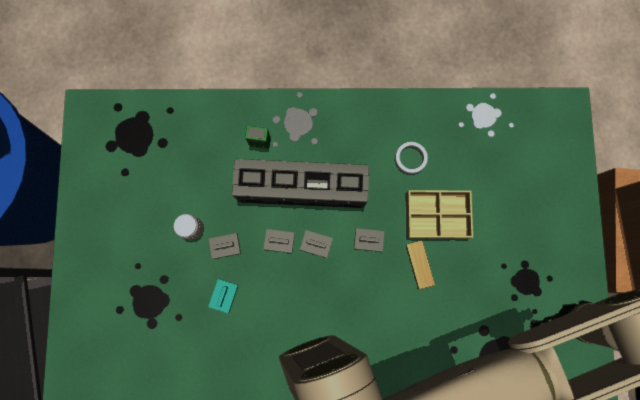

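View pics/scene0.png

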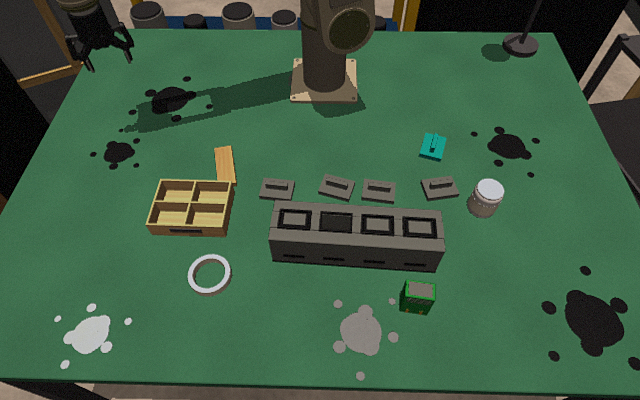

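View pics/wrist0.png

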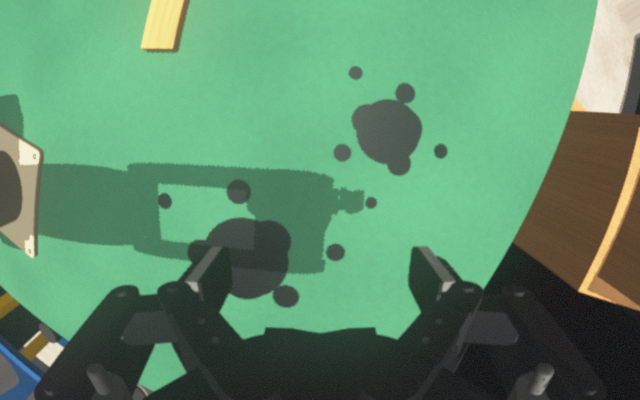

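```bash
python3 - <<'E'
from h import *
a=cv2.imread('pics/top0.png'); cv2.imwrite('pics/top0c.png',cv2.resize(a[120:300,170:490],None,fx=2.5,fy=2.5,interpolation=2))
s=cv2.imread('pics/scene0.png'); cv2.imwrite('pics/scene0c.png',cv2.resize(s[140:310,140:510],None,fx=2.1,fy=2.1,interpolation=2))
# depth check of noise
for n in ['top0','scene0']:
    p,P=cloud(n)
    m=(abs(P[...,2]-110)<8)&(P[...,0]>400)&(P[...,0]<800)
    Q=P[m]; print(n,m.sum(),np.percentile(Q[:,:2],[1,99],axis=0), np.median(Q[:,2]))
    if m.sum():
        pts=(Q[:,:2]).astype(np.float32); print(cv2.minAreaRect(pts))
    f=(abs(P[...,2])<15); print(np.nanmedian(P[f][:,2]))
w('top0',[(349,182),(317,182),(317,186),(284,180),(252,178)])
w('scene0',[(294,219),(335,222),(377,225),(420,229)])
E
```

```text
top0 4008 [[ 570.10141167 -107.21791529]
 [ 689.67223384  280.6960648 ]] 112.10055308837639
((661.9959716796875, 85.34944152832031), (395.9345703125, 174.7410125732422), 86.84477996826172)
1.534368896759588
scene0 6731 [[ 571.87189961 -105.50865826]
 [ 690.34269988  280.69240334]] 109.08339292477012
((629.4605102539062, 87.84953308105469), (395.18035888671875, 112.9289321899414), 87.00947570800781)
-1.7104038504184018
(349, 182) [621.3 -54.4 119.1]
(317, 182) [640.3  38.5  25.5]
(317, 186) [628.4  38.5  22.3]
(284, 180) [628.9 134.1 115.8]
(252, 178) [634.7 226.5 118.6]
(294, 219) [622.3 -54.5 114. ]
(335, 222) [606.2  40.4  78.6]
(377, 225) [633.7 135.2 113.9]
(420, 229) [643.  231.2 115.6]
```

```bash
python3 - <<'E'
from h import *
import numpy as np
# height maps
for n in ['top0','scene0']:
    p,P=cloud(n)
    for lo,hi,nm in [(9,21,'captop/offcut'),(30,42,'capbar'),(44,56,'caddywall'),(80,98,'tin'),(107,122,'dock')]:
        m=((P[...,2]>lo)&(P[...,2]<hi)&(P[...,0]>250)&(P[...,0]<850)&(abs(P[...,1])<450)).astype(np.uint8)
        N,L,S,C=cv2.connectedComponentsWithStats(m)
        for i in range(1,N):
            if S[i,4]<25: continue
            Q=P[L==i]; (c,sz,a)=cv2.minAreaRect(Q[:,:2].astype(np.float32))
            print(n,nm,'px',C[i].round(),S[i,4],'c',np.round(c,1),'sz',np.round(sz,1),round(a,1),'z',np.median(Q[:,2]).round(1))
E
```

```text
top0 captop/offcut px [419. 150.] 27 c [ 741.9 -282.5] sz [54.5 10.7] 38.3 z 15.8
top0 captop/offcut px [417. 201.] 37 c [ 582.2 -273.3] sz [21.8 38. ] 44.1 z 10.4
top0 captop/offcut px [463. 198.] 36 c [ 590.  -414.6] sz [46.  22.7] 46.2 z 12.1
top0 captop/offcut px [432. 205.] 61 c [ 571.6 -314.3] sz [35.2 50.8] 89.4 z 11.3
top0 captop/offcut px [452. 209.] 25 c [ 552.4 -380.6] sz [23.6 30.2] 22.9 z 10.7
top0 captop/offcut px [434. 225.] 49 c [ 502.9 -318.6] sz [24.4 56.2] 89.6 z 11.7
top0 captop/offcut px [369. 240.] 461 c [ 465.2 -119.4] sz [87.7 68.6] 83.3 z 16.3
top0 captop/offcut px [452. 231.] 27 c [ 486.  -375.8] sz [35.4 17.6] 61.4 z 10.8
top0 captop/offcut px [279. 240.] 461 c [461.5 157.1] sz [87.9 63. ] 82.0 z 16.2
top0 captop/offcut px [316. 243.] 460 c [451.4  43.2] sz [86.9 63.4] 73.4 z 16.2
top0 captop/offcut px [224. 246.] 465 c [447.2 323.5] sz [63.5 87.7] 10.9 z 16.0
top0 captop/offcut px [419. 265.] 426 c [ 386.1 -272.4] sz [140.   50.9] 14.9 z 18.5
top0 captop/offcut px [223. 295.] 484 c [296.9 323.8] sz [63.  87.7] 72.1 z 16.2
top0 capbar px [198. 230.] 25 c [4
[... 3358 characters left out ...]
] 89.3 z 47.4
scene0 caddywall px [481. 204.] 92 c [517.5 411.7] sz [71.3 30.6] 45.7 z 50.5
scene0 caddywall px [335. 228.] 70 c [604.5  42.1] sz [65.9  5.3] 87.3 z 51.2
scene0 caddywall px [356. 258.] 435 c [684.8  84.7] sz [392.1   5.6] 86.9 z 49.8
scene0 caddywall px [416. 305.] 70 c [795.5 217.6] sz [62.7  7.4] 77.0 z 49.8
scene0 tin px [489. 189.] 398 c [502.7 422.1] sz [55.  65.2] 89.4 z 83.6
scene0 tin px [335. 219.] 115 c [605.5  42.2] sz [65.9  4.4] 86.3 z 89.2
scene0 tin px [356. 249.] 664 c [684.1  85. ] sz [391.6   4.8] 86.9 z 89.2
scene0 tin px [420. 291.] 590 c [777.3 221.3] sz [64.6 41.5] 81.7 z 90.4
scene0 dock px [359. 226.] 5663 c [630.4  87.9] sz [394.9 110.9] 87.0 z 109.8
```

```bash
cat >> h.py <<'E'
from scipy.spatial.transform import Rotation as Ro
def Rt(s=None):
    s=s or r.sense(); return Ro.from_euler('xyz',s['tcp_rot'],degrees=True)
def info():
    s=r.sense(); R=Rt(s).as_matrix()
    print('t',round(s['time'],2),'tcp',s['tool_pos'].round(1),'jaw',np.degrees(np.arctan2(R[1,2],R[0,2])).round(1),'down',R[:,0].round(3),'F',s['ft_force'].round(1),'gap',s['finger_gap'].round(1),'j',s['joint_pos'].round(0))
def to(x,y,z,phi):
    """shift (cm) and turn (deg) from measured pose to target with jaw axis at phi (mod 180 chosen nearest)"""
    s=r.sense(); R=Rt(s); M=R.as_matrix()
    cur=np.degrees(np.arctan2(M[1,2],M[0,2]))
    phi=phi+180*round((cur-phi)/180)
    X=np.array([0,0,-1.]); Z=np.array([np.cos(np.radians(phi)),np.sin(np.radians(phi)),0]); Y=np.cross(Z,X)
    T=Ro.from_matrix(np.stack([X,Y,Z],1))
    rv=(R.inv()*T).as_rotvec(degrees=True)
    d=M.T@(np.array([x,y,z])-s['tool_pos'])/10
    print('to',(x,y,z,round(phi,1)),'shift cm',d.round(2),'turn',rv.round(1),'dist mm',np.linalg.norm(d*10).round())
E
python3 -c "
from h import *
info(); to(628,-55,250,-3)"
```

```text
Traceback (most recent call last):
  File "h.py", line 23, in info
    print('t',round(s['time'],2),'tcp',s['tool_pos'].round(1),'jaw',np.degrees(np.arctan2(R[1,2],R[0,2])).round(1),'down',R[:,0].round(3),'F',s['ft_force'].round(1),'gap',s['finger_gap'].round(1),'j',s['joint_pos'].round(0))
                                                                                                                                                                           ^^^^^^^^^^^^^^^^^^^^^
AttributeError: 'float' object has no attribute 'round'
```

View pics/scene0c.png

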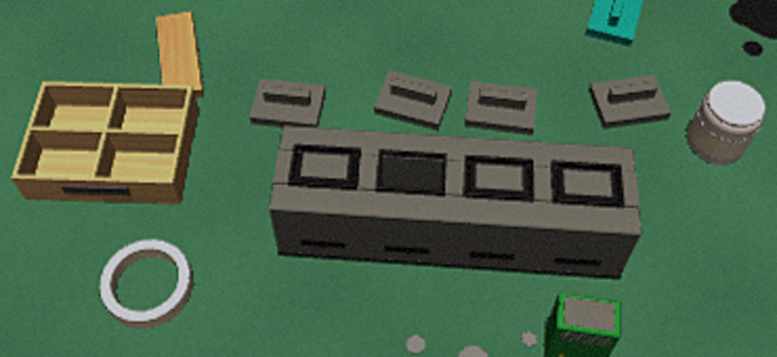

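Scene crop: wells 1, 3 and 4 (from the left) hold packs with grey pads. The second is dark, so it is empty. The four grey caps lie in front of the dock.

```bash
sed -i "s/s\['finger_gap'\].round(1)/round(float(s['finger_gap']),1)/" h.py; python3 -c "
from h import *
info(); to(623,-55,250,-3)"
```

```text
t 0.15 tcp [ 246.  -546.7  193.9] jaw -65.8 down [-0.     0.001 -1.   ] F [ 0.7  0.2 -0.9] gap 85.9 j [-71.   8.  85.  -0.  87.  -5.]
to (623, -55, 250, -3) shift cm [ -5.56  54.55 -29.38] turn [-62.8  -0.1  -0.1] dist mm 622.0
```

Request:
servo_tool --commands '[[[255, -5.6, 30, -16, -62.8, 0, 0], [255, -5.6, 30, -16, -62.8, 0, 0], [255, -5.6, 30, -16, -62.8, 0, 0], [255, -5.6, 30, -16, -62.8, 0, 0], [255, -5.6, 30, -16, -62.8, 0, 0], [255, -5.6, 30, -16, -62.8, 0, 0], [255, -5.6, 30, -16, -62.8, 0, 0], [255, -5.6, 30, -16, -62.8, 0, 0]]]' --force 30

```text
time: 0.95
tool_pos: [457.4, -273.9, 251.9]
tcp_rot: [16.1, 89.9, 13.8]
ft_force: [0.0, -0.8, 0.0]
finger_gap: 0.3
```

```bash
python3 -c "
from h import *
info(); to(623,-55,180,-3)"
```

```text
t 0.95 tcp [ 457.4 -273.9  251.9] jaw -2.3 down [ 0.002  0.001 -1.   ] F [ 0.  -0.8  0. ] gap 0.3 j [-37.  -4.  91.   0.  93. -34.]
to (623, -55, 180, -3) shift cm [ 7.24 22.54 15.64] turn [ 0.7  0.1 -0. ] dist mm 284.0
```

Request:
servo_tool --commands '[[[255, 7.2, 22.5, 15.6, 0.7, 0, 0], [255, 7.2, 22.5, 15.6, 0.7, 0, 0], [255, 7.2, 22.5, 15.6, 0.7, 0, 0], [255, 7.2, 22.5, 15.6, 0.7, 0, 0], [255, 7.2, 22.5, 15.6, 0.7, 0, 0], [255, 7.2, 22.5, 15.6, 0.7, 0, 0], [255, 7.2, 22.5, 15.6, 0.7, 0, 0], [255, 7.2, 22.5, 15.6, 0.7, 0, 0]]]'

```text
time: 1.75
tool_pos: [621.3, -60.8, 177.7]
tcp_rot: [-176.4, 89.9, 180.0]
ft_force: [-1.1, 0.4, 0.2]
finger_gap: -0.3
```

```bash
python3 -c "
from h import *
info(); to(623,-55,120,-3);snap('wrist','w1'); snap('scene','s1'); info()"
```

```text
t 1.75 tcp [621.3 -60.8 177.7] jaw -3.6 down [-0.002  0.    -1.   ] F [-1.1  0.4  0.2] gap -0.3 j [-10.  12.  82.  -0.  86.  -7.]
to (623, -55, 120, -3) shift cm [5.77 0.6  0.15] turn [-0.6 -0.1  0. ] dist mm 58.0
t 1.85 tcp [621.3 -62.3 178.9] jaw -3.7 down [-0. -0. -1.] F [0.2 0.9 0.4] gap -0.0 j [-10.  12.  82.  -0.  86.  -7.]
```

View pics/w1.png

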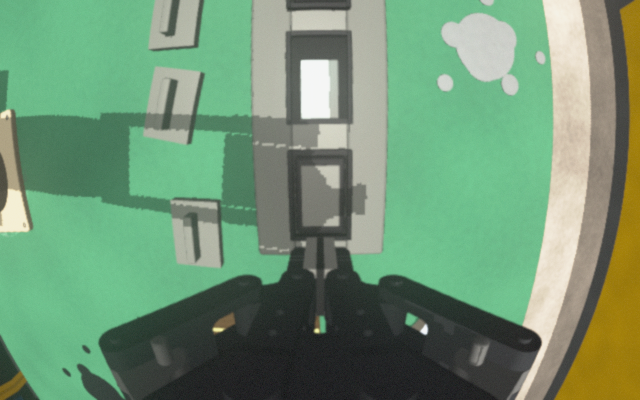

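Request:
servo_tool --commands '[[[255, 4.0, 0.7, 0.2, -0.7, 0, 0], [255, 5.0, 0.7, 0.2, -0.7, 0, 0], [255, 5.0, 0.7, 0.2, -0.7, 0, 0], [255, 5.0, 0.7, 0.2, -0.7, 0, 0]]]'

```text
time: 2.25
tool_pos: [624.0, -55.6, 129.7]
tcp_rot: [-28.3, 90.0, -31.3]
ft_force: [0.7, -0.0, 0.4]
finger_gap: -0.1
```

```bash
python3 -c "
from h import *
info(); to(623,-55,104,-3)"
```

```text
t 2.25 tcp [624.  -55.6 129.7] jaw -3.0 down [ 0. -0. -1.] F [ 0.7 -0.   0.4] gap -0.1 j [-10.  14.  85.  -0.  81.  -7.]
to (623, -55, 104, -3) shift cm [ 2.57  0.06 -0.11] turn [-0.  0.  0.] dist mm 26.0
```

Request:
servo_tool --commands '[[[255, 1.2, 0, 0, 0, 0, 0], [255, 1.8, 0, 0, 0, 0, 0], [255, 2.2, 0, 0, 0, 0, 0], [255, 2.5, 0, 0, 0, 0, 0], [255, 2.5, 0, 0, 0, 0, 0], [255, 2.5, 0, 0, 0, 0, 0]]]'

```text
time: 2.85
tool_pos: [624.2, -54.7, 103.8]
tcp_rot: [-10.3, 90.0, -13.2]
ft_force: [-0.1, -0.6, 0.4]
finger_gap: -0.2
```

```bash
python3 -c "
from h import *
info(); to(623,-55,220,-3)"
```

```text
t 2.85 tcp [624.2 -54.7 103.8] jaw -3.0 down [ 0. -0. -1.] F [-0.1 -0.6  0.4] gap -0.2 j [-10.  15.  87.  -0.  79.  -7.]
to (623, -55, 220, -3) shift cm [-11.62  -0.04  -0.11] turn [0. 0. 0.] dist mm 116.0
```

```bash
python3 -c "
from h import *
for i in range(1): snap('scene','s2');snap('wrist','w2')
info()
for n in ['s2','w2']:
  a=cv2.imread(f'pics/{n}.png')
  a=a[120:300,200:480] if n=='s2' else a[60:400,120:520]
  cv2.imwrite(f'pics/{n}c.png',cv2.resize(a,None,fx=2 if n[0]=='w' else 2.8,fy=2 if n[0]=='w' else 2.8)[:600])
"
```

```text
t 2.95 tcp [624.3 -54.7 104.1] jaw -3.0 down [ 0.001 -0.    -1.   ] F [-0.4  0.5  0.4] gap -0.1 j [-10.  15.  87.   0.  79.  -7.]
```

View pics/s2c.png

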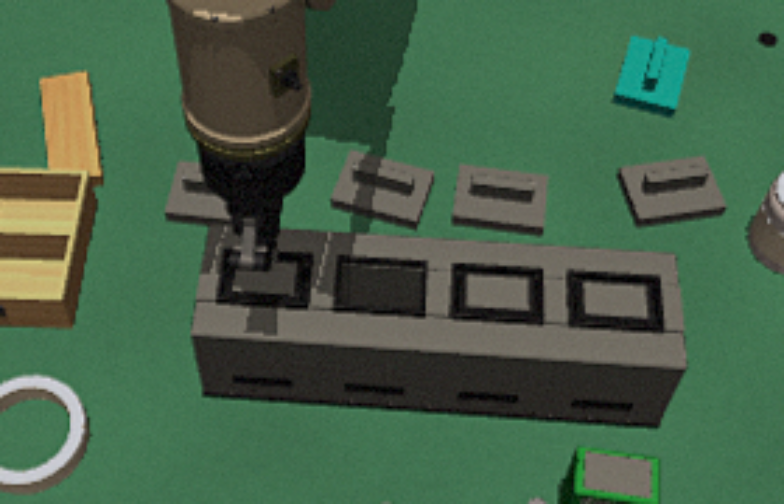

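View pics/w2c.png

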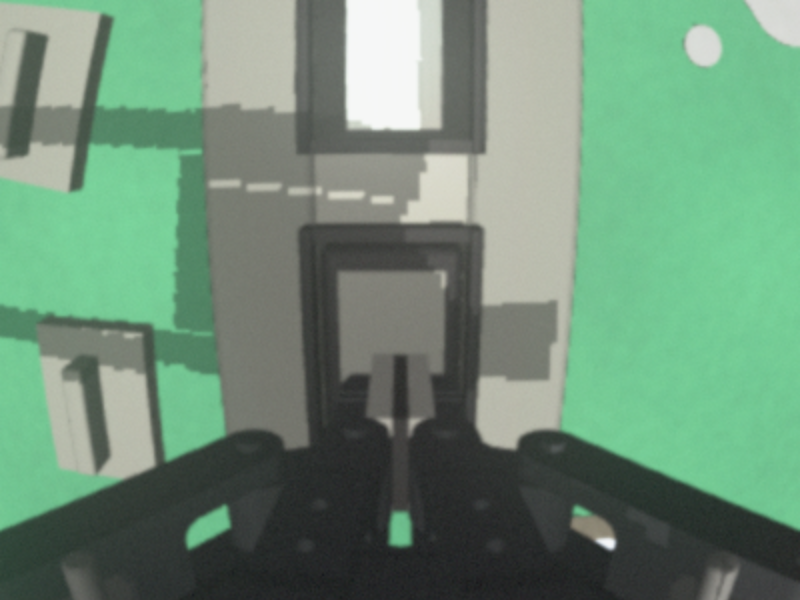

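```bash
python3 -c "
from h import *
w('s2',[(294-5,219-3),(200+248//2.8.__trunc__()*0+88,120+95),(200+89,120+90),(200+90,120+94),(200+94,120+99),(200+100,120+99)])
p,P=cloud('s2')
for v in range(205,228): print(v,[tuple(P[v,u].round().astype(int)) if P[v,u,0]==P[v,u,0] else None for u in (285,289,293,300)])
"
```

```text
(289, 216) [685.9 -54.3 226.3]
(288, 215) [685.  -56.2 228.6]
(289, 210) [677.1 -54.4 234.7]
(290, 214) [683.1 -52.3 229.4]
(294, 219) [621.5 -54.6 112.8]
(300, 219) [624.2 -40.4 117.6]
205 [(np.int64(581), np.int64(-79), np.int64(109)), (np.int64(668), np.int64(-55), np.int64(239)), (np.int64(634), np.int64(-52), np.int64(189)), (np.int64(580), np.int64(-43), np.int64(109))]
206 [(np.int64(583), np.int64(-79), np.int64(108)), (np.int64(671), np.int64(-55), np.int64(240)), (np.int64(638), np.int64(-51), np.int64(191)), (np.int64(580), np.int64(-43), np.int64(105))]
207 [(np.int64(587), np.int64(-78), np.int64(110)), (np.int64(673), np.int64(-54), np.int64(239)), (np.int64(642), np.int64(-51), np.int64(193)), (np.int64(585), np.int64(-43), np.int64(108))]
208 [(np.int64(666), np.int64(-64), np.int64(225)), (np.int64(675), np.int64(-54), np.int64(239)), (np.int64(666), np.int64(-48), np.int64(225)), (np.int64(588), np.int64(-43), np.int64(108))]
209 [(np.int64(669), np.int64(-64), np.int64(226)), (np.int64(677), np.int64(-54), np.int64(238)), (np.int64(668), np.int64(-48), np.int64(225
[... 2824 characters left out ...]
int64(-65), np.int64(112)), (np.int64(636), np.int64(-56), np.int64(115)), (np.int64(636), np.int64(-40), np.int64(115))]
225 [(np.int64(639), np.int64(-74), np.int64(114)), (np.int64(639), np.int64(-65), np.int64(114)), (np.int64(639), np.int64(-56), np.int64(116)), (np.int64(638), np.int64(-40), np.int64(114))]
226 [(np.int64(644), np.int64(-73), np.int64(117)), (np.int64(640), np.int64(-65), np.int64(113)), (np.int64(641), np.int64(-56), np.int64(113)), (np.int64(642), np.int64(-39), np.int64(117))]
227 [(np.int64(646), np.int64(-73), np.int64(117)), (np.int64(645), np.int64(-64), np.int64(115)), (np.int64(645), np.int64(-55), np.int64(116)), (np.int64(645), np.int64(-39), np.int64(116))]
```

```bash
cat >> h.py <<'E'
def fw(name,u,v):
    p,d,T,k=load(name); a,b=u-k[2],v-k[3]; rr=np.hypot(a,b); th=rr/k[0]
    z=d[int(round(v)),int(round(u))]; t=np.tan(th)*z/rr if rr>0 else 0
    return (T@np.array([a*t,b*t,z,1]))[:3]
def fwcloud(name):
    p,d,T,k=load(name); v,u=np.mgrid[:400,:640]; a,b=u-k[2],v-k[3]; rr=np.hypot(a,b)+1e-9
    t=np.tan(rr/k[0])*d/rr
    P=np.stack([a*t,b*t,d],-1)@T[:3,:3].T+T[:3,3]; P[d==0]=np.nan
    return p,P
E
python3 -c "
from h import *
p,P=fwcloud('w2')
for v in range(200,340,5): print(v,[list(P[v,u].round().tolist()) for u in (320,314,328,300)])
"
```

```text
200 [[625.0, -33.0, 116.0], [622.0, -33.0, 116.0], [630.0, -34.0, 114.0], [614.0, -33.0, 115.0]]
205 [[625.0, -36.0, 116.0], [622.0, -36.0, 115.0], [630.0, -37.0, 116.0], [614.0, -36.0, 114.0]]
210 [[625.0, -40.0, 115.0], [622.0, -39.0, 116.0], [629.0, -39.0, 116.0], [614.0, -39.0, 116.0]]
215 [[625.0, -42.0, 115.0], [621.0, -42.0, 116.0], [629.0, -43.0, 115.0], [613.0, -42.0, 115.0]]
220 [[625.0, -45.0, 116.0], [621.0, -45.0, 115.0], [629.0, -45.0, 116.0], [613.0, -44.0, 116.0]]
225 [[624.0, -48.0, 115.0], [621.0, -48.0, 115.0], [629.0, -48.0, 116.0], [613.0, -48.0, 116.0]]
230 [[624.0, -51.0, 116.0], [621.0, -51.0, 116.0], [629.0, -51.0, 117.0], [613.0, -51.0, 115.0]]
235 [[624.0, -54.0, 116.0], [621.0, -54.0, 116.0], [629.0, -55.0, 116.0], [613.0, -54.0, 115.0]]
240 [[625.0, -44.0, 149.0], [622.0, -44.0, 148.0], [628.0, -44.0, 149.0], [612.0, -57.0, 115.0]]
245 [[625.0, -44.0, 155.0], [622.0, -44.0, 155.0], [628.0, -44.0, 155.0], [612.0, -60.0, 116.0]]
250 [[625.0, -44.0, 160.0], [622.0, -44.0, 160.0], [628.0, -44.0, 161.0], [615.0, -48.0, 150.0]]
255 [[625.0, -45.0, 164.0], [622.
[... 915 characters left out ...]
619.0, -37.0, 209.0]]
305 [[624.0, -61.0, 178.0], [622.0, -55.0, 186.0], [627.0, -54.0, 188.0], [619.0, -38.0, 211.0]]
310 [[624.0, -64.0, 177.0], [622.0, -57.0, 186.0], [627.0, -57.0, 187.0], [620.0, -38.0, 213.0]]
315 [[624.0, -65.0, 178.0], [622.0, -59.0, 187.0], [627.0, -59.0, 188.0], [620.0, -38.0, 216.0]]
320 [[616.0, -201.0, -1.0], [621.0, -61.0, 187.0], [627.0, -61.0, 188.0], [620.0, -38.0, 218.0]]
325 [[616.0, -209.0, -1.0], [621.0, -63.0, 189.0], [627.0, -63.0, 189.0], [620.0, -39.0, 219.0]]
330 [[616.0, -216.0, -0.0], [621.0, -64.0, 190.0], [627.0, -62.0, 192.0], [620.0, -41.0, 219.0]]
335 [[625.0, -45.0, 216.0], [623.0, -45.0, 216.0], [627.0, -46.0, 215.0], [620.0, -42.0, 220.0]]
```

```bash
python3 -c "
from h import *
for n in ['w1','w2','wrist0']:
  p,d,T,k=load(n); print(n,T[:3,3])
p,P=fwcloud('w1')
for v in range(220,275,4): print(v,[list(P[v,u].round().tolist()) for u in (320,314,328,300)])
p,P=fwcloud('wrist0')
for v in range(240,300,4): print(v,[list(P[v,u].round().tolist()) for u in (215,222,226,418,425)])
"
```

```text
w1 [625.53755319   3.50347672 356.20026051]
w2 [627.43889332   9.69633391 282.5021625 ]
wrist0 [ 305.35177378 -520.83332898  372.26363813]
220 [[620.0, -75.0, 116.0], [615.0, -75.0, 115.0], [627.0, -76.0, 116.0], [604.0, -75.0, 116.0]]
224 [[620.0, -79.0, 115.0], [615.0, -78.0, 116.0], [626.0, -79.0, 116.0], [604.0, -78.0, 117.0]]
228 [[620.0, -83.0, 115.0], [615.0, -82.0, 116.0], [626.0, -83.0, 114.0], [603.0, -82.0, 114.0]]
232 [[619.0, -86.0, 114.0], [614.0, -86.0, 114.0], [626.0, -87.0, 114.0], [603.0, -86.0, 113.0]]
236 [[619.0, -90.0, 116.0], [614.0, -89.0, 116.0], [626.0, -90.0, 116.0], [603.0, -88.0, 117.0]]
240 [[622.0, -50.0, 223.0], [619.0, -50.0, 222.0], [626.0, -50.0, 223.0], [603.0, -91.0, 118.0]]
244 [[622.0, -51.0, 226.0], [619.0, -50.0, 227.0], [626.0, -51.0, 227.0], [602.0, -98.0, 111.0]]
248 [[622.0, -51.0, 231.0], [619.0, -50.0, 231.0], [625.0, -51.0, 231.0], [612.0, -54.0, 222.0]]
252 [[nan, nan, nan], [619.0, -50.0, 236.0], [625.0, -51.0, 236.0], [613.0, -54.0, 227.0]]
256 [[622.0, -51.0, 239.0], [619.0, -50.0, 240.0], [625.0, -50.0, 241.0], [613.0, -54.0, 231.0
[... 1552 characters left out ...]
0], [227.0, -509.0, 252.0], [265.0, -585.0, 258.0], [268.0, -584.0, 265.0]]
280 [[232.0, -507.0, 267.0], [228.0, -509.0, 258.0], [226.0, -510.0, 253.0], [263.0, -587.0, 258.0], [268.0, -584.0, 267.0]]
284 [[230.0, -507.0, 266.0], [227.0, -509.0, 259.0], [224.0, -511.0, 254.0], [262.0, -587.0, 259.0], [265.0, -586.0, 266.0]]
288 [[230.0, -508.0, 268.0], [225.0, -510.0, 260.0], [222.0, -511.0, 253.0], [260.0, -588.0, 259.0], [264.0, -586.0, 268.0]]
292 [[229.0, -509.0, 269.0], [223.0, -511.0, 260.0], [220.0, -512.0, 254.0], [259.0, -588.0, 260.0], [263.0, -587.0, 268.0]]
296 [[226.0, -509.0, 268.0], [221.0, -511.0, 259.0], [220.0, -513.0, 257.0], [257.0, -589.0, 261.0], [262.0, -587.0, 269.0]]
```

The shut fingertips show up in the wrist depth at z≈147, while tool_pos reads 104, and there's no contact force. The real tips therefore sit about 43 mm above the reported TCP. I'll confirm this by touch with small steps.

Request:
servo_tool --commands '[[[255, 1.0, 0, 0, 0, 0, 0], [255, 2.0, 0, 0, 0, 0, 0], [255, 2.4, 0, 0, 0, 0, 0], [255, 2.6, 0, 0, 0, 0, 0], [255, 2.6, 0, 0, 0, 0, 0]]]'

```text
time: 3.45
tool_pos: [623.9, -54.6, 77.7]
tcp_rot: [167.4, 90.0, 164.4]
ft_force: [-1.8, 0.6, 5.9]
finger_gap: -0.1
```

Request:
servo_tool --commands '[[[255, 0.2, 0, 0, 0, 0, 0], [255, 0.4, 0, 0, 0, 0, 0], [255, 0.5, 0, 0, 0, 0, 0], [255, 0.5, 0, 0, 0, 0, 0], [255, 0.5, 0, 0, 0, 0, 0]]]'

```text
time: 3.95
tool_pos: [624.6, -54.7, 73.8]
tcp_rot: [-3.4, 89.9, -6.3]
ft_force: [-2.2, 1.3, 7.8]
finger_gap: -0.0
```

Request:
servo_tool --commands '[[[255, 0.2, 0, 0, 0, 0, 0], [255, 0.4, 0, 0, 0, 0, 0], [255, 0.4, 0, 0, 0, 0, 0], [255, 0.4, 0, 0, 0, 0, 0]]]'

```text
time: 4.35
tool_pos: [624.8, -54.7, 70.8]
tcp_rot: [-4.8, 89.9, -7.8]
ft_force: [-5.2, 0.5, 13.7]
finger_gap: 0.2
```

```bash
python3 -c "
from h import *
snap('wrist','w3'); p,P=fwcloud('w3'); 
print(np.nanmedian(P[190:225,306:334,2])); 
for v in range(195,262,5): print(v,P[v,320].round(1))
info()"
```

```text
107.07068635724096
195 [626.3 -22.3 117. ]
200 [626.  -27.1 107.5]
205 [625.9 -30.2 105.1]
210 [625.8 -32.2 106.9]
215 [625.7 -34.5 107.4]
220 [625.5 -37.2 106.9]
225 [625.4 -39.7 107.1]
230 [625.3 -41.8 108.3]
235 [625.1 -44.8 107.2]
240 [625.1 -44.  115.8]
245 [625.1 -44.  122. ]
250 [625.1 -44.7 125.8]
255 [625.1 -44.9 130.6]
260 [625.1 -44.4 136.5]
t 4.4 tcp [624.8 -54.7  70.7] jaw -3.0 down [ 0.002 -0.    -1.   ] F [-4.5  1.1 11.8] gap -0.3 j [-10.  16.  88.   0.  75.  -7.]
```

Request:
servo_tool --commands '[[[255, 0.15, 0, 0, 0, 0, 0], [255, 0.3, 0, 0, 0, 0, 0], [255, 0.3, 0, 0, 0, 0, 0]]]'

```text
time: 4.7
tool_pos: [624.8, -54.7, 68.5]
tcp_rot: [-5.4, 89.9, -8.4]
ft_force: [-8.1, 1.6, 16.7]
finger_gap: 0.0
```

Request:
servo_tool --commands '[[[255, -2, 0, 0, 0, 0, 0], [255, -6, 0, 0, 0, 0, 0], [0, -10, 0, 0, 0, 0, 0], [0, -12, 0, 0, 0, 0, 0], [0, -12, 0, 0, 0, 0, 0], [0, -12, 0, 0, 0, 0, 0]]]'

```text
time: 5.3
tool_pos: [624.1, -54.7, 185.4]
tcp_rot: [-6.2, 90.0, -9.2]
ft_force: [-0.7, 0.2, 0.0]
finger_gap: 58.0
```

```bash
python3 -c "
from h import *
info();snap('wrist','w4')
to(623.5,-55,84,-3)"
```

```text
t 5.3 tcp [624.1 -54.7 185.4] jaw -3.0 down [ 0. -0. -1.] F [-0.7  0.2  0. ] gap 58.0 j [-10.  12.  81.   0.  87.  -7.]
to (623.5, -55, 84, -3) shift cm [10.01 -0.04  0.04] turn [ 0.  -0.1 -0. ] dist mm 100.0
```

View pics/w4.png

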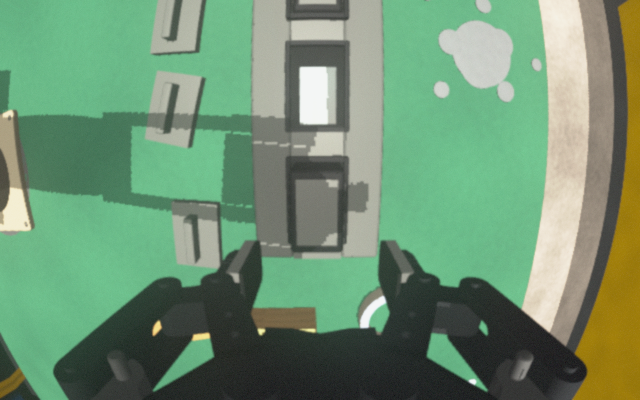

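```bash
python3 -c "
from h import *
p,P=fwcloud('w4'); print(np.nanmedian(P[190:235,306:330,2]))
for v in range(150,250,6): print(v,P[v,318].round(1))
snap('scene','s4');p,P=cloud('s4'); print(P[219,294],P[210,294])"
```

```text
149.7482627584298
150 [624.5 -13.7 109.6]
156 [624.3 -18.4 112.5]
162 [624.  -24.  107.5]
168 [624.2 -23.6 143.5]
174 [624.1 -26.9 149.9]
180 [623.8 -31.2 149.6]
186 [623.6 -35.5 149.6]
192 [623.4 -39.9 149.5]
198 [623.1 -44.2 149.9]
204 [622.9 -48.6 149.8]
210 [622.6 -53.3 149. ]
216 [622.4 -57.6 149.8]
222 [622.2 -62.1 150. ]
228 [621.9 -66.6 150.4]
234 [621.6 -72.3 147.8]
240 [621.4 -76.5 149.4]
246 [621.1 -81.4 149.4]
[642.80572863 -51.42510705 146.74186128] [620.15380008 -52.76102674 148.39770144]
```

Request:
servo_tool --commands '[[[0, 3, 0, 0, 0, 0, 0], [0, 6, 0, 0, 0, 0, 0], [0, 9, 0, 0, 0, 0, 0], [0, 10.0, 0, 0, 0, 0, 0], [0, 10.1, 0, 0, 0, 0, 0], [0, 10.1, 0, 0, 0, 0, 0]]]'

```text
time: 6.0
tool_pos: [624.3, -54.7, 85.2]
tcp_rot: [6.2, 90.0, 3.3]
ft_force: [0.4, -0.5, 0.5]
finger_gap: 85.4
```

Request:
servo_tool --commands '[[[150, 0, 0, 0, 0, 0, 0], [150, 0, 0, 0, 0, 0, 0], [200, 0, 0, 0, 0, 0, 0], [200, 0, 0, 0, 0, 0, 0], [200, 0, 0, 0, 0, 0, 0]]]' --force 30

```text
time: 6.5
tool_pos: [623.5, -54.7, 85.4]
tcp_rot: [-173.6, 89.9, -176.5]
ft_force: [-3.9, -0.4, 4.5]
finger_gap: 39.7
```

```bash
python3 -c "
from h import *
info();snap('wrist','w5')
p,P=fwcloud('w5')
for v in range(225,270,3): print(v,P[v,270].round(1),P[v,285].round(1),P[v,362].round(1))"
```

```text
t 6.5 tcp [623.5 -54.7  85.4] jaw -3.0 down [-0.001 -0.    -1.   ] F [-3.9 -0.4  4.5] gap 39.7 j [-10.  16.  88.  -0.  77.  -7.]
225 [598.9 -39.9 117.5] [610.9 -29.5 149. ] [641.2 -30.9 149.5]
228 [598.7 -41.5 117.4] [610.9 -30.6 149.4] [641.3 -32.6 148.2]
231 [598.5 -43.2 117.4] [610.8 -31.6 150.1] [641.2 -33.6 149.2]
234 [598.4 -44.7 117.5] [610.7 -33.  149.7] [641.3 -35.3 148. ]
237 [598.3 -46.1 118.2] [610.6 -34.3 149.6] [641.1 -36.1 149.3]
240 [600.5 -43.2 129.8] [610.6 -35.3 150.4] [641.2 -37.4 149.2]
243 [600.9 -43.5 132.7] [610.3 -36.9 149.5] [641.2 -38.9 148.9]
246 [601.5 -43.3 136.8] [610.2 -38.3 149.4] [641.2 -40.3 148.6]
249 [601.9 -43.6 139.5] [610.1 -39.4 150. ] [641.2 -41.4 149.1]
252 [602.6 -43.2 143.6] [609.9 -41.  149.3] [641.2 -42.9 148.7]
255 [602.9 -43.7 145.9] [609.8 -42.3 149.4] [641.1 -44.  149.3]
258 [603.5 -43.4 149.5] [609.8 -43.3 150.2] [641.3 -45.9 148.1]
261 [604.  -43.2 152.7] [609.7 -44.5 150.4] [641.2 -47.3 148.2]
264 [604.1 -44.  153.9] [609.5 -46.1 150. ] [641.3 -49.  147.6]
267 [603.7 -45.8 153. ] [609.3 -47.6 149.8] [641.3 -50.4 147.6]
```

View pics/w5.png

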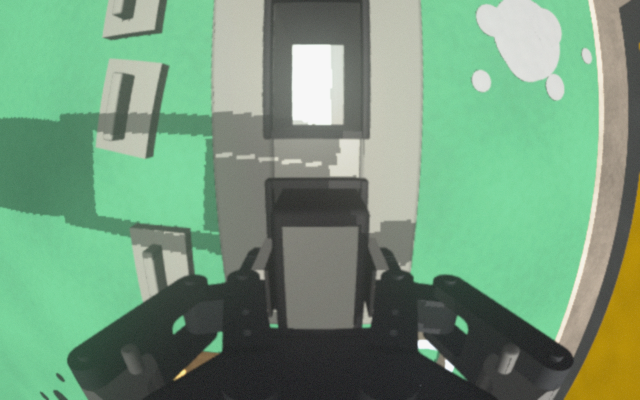

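Request:
servo_tool --commands '[[[200, -2, 0, 0, 0, 0, 0], [200, -5, 0, 0, 0, 0, 0], [200, -8, 0, 0, 0, 0, 0], [200, -11, 0, 0, 0, 0, 0], [200, -11, 0, 0, 0, 0, 0], [200, -11, 0, 0, 0, 0, 0]]]'

```text
time: 7.15
tool_pos: [624.4, -54.7, 194.9]
tcp_rot: [-5.7, 89.9, -8.7]
ft_force: [-0.2, -0.1, -3.3]
finger_gap: 39.0
```

```bash
python3 -c "
from h import *
info();snap('wrist','w6'); to(570.8,-286.1,190,-0.6)"
```

```text
t 7.15 tcp [624.4 -54.7 194.9] jaw -3.0 down [ 0.001 -0.    -1.   ] F [-0.2 -0.1 -3.3] gap 39.0 j [-10.  12.  81.   0.  88.  -7.]
to (570.8, -286.1, 190, -0.6) shift cm [  0.32 -23.39  -4.05] turn [-2.4 -0.1 -0. ] dist mm 237.0
```

View pics/w6.png

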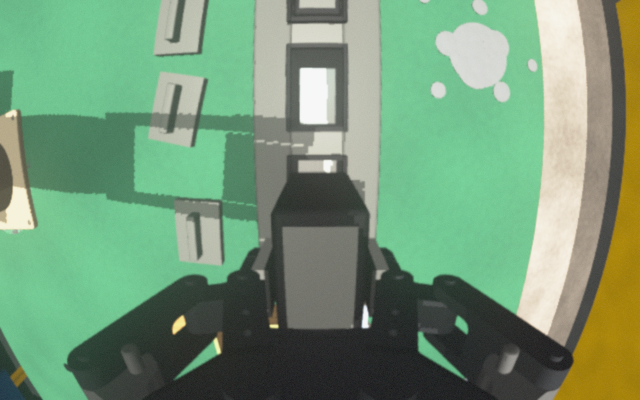

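Request:
servo_tool --commands '[[[200, 0, -4, -0.7, -2.4, 0, 0], [200, 0, -8, -1.4, -2.4, 0, 0], [200, 0, -12, -2.1, -2.4, 0, 0], [200, 0, -16, -2.8, -2.4, 0, 0], [200, 0, -20, -3.5, -2.4, 0, 0], [200, 0, -23.4, -4.0, -2.4, 0, 0], [200, 0, -23.4, -4.0, -2.4, 0, 0], [200, 0, -23.4, -4.0, -2.4, 0, 0]]]'

```text
time: 8.0
tool_pos: [570.5, -286.4, 191.8]
tcp_rot: [145.0, 89.8, 144.3]
ft_force: [-0.1, 0.6, -3.0]
finger_gap: 39.5
```

```bash
python3 -c "
from h import *
info();to(570.8,-286.1,36,-0.6)"
```

```text
t 8.0 tcp [ 570.5 -286.4  191.8] jaw -0.7 down [-0.004  0.003 -1.   ] F [-0.1  0.6 -3. ] gap 39.5 j [-31.  14.  79.   0.  88. -31.]
to (570.8, -286.1, 36, -0.6) shift cm [ 1.558e+01 -1.000e-02  9.000e-02] turn [-0.1 -0.2 -0.1] dist mm 156.0
```

Request:
servo_tool --commands '[[[200, 4, 0, 0.1, 0, 0, 0], [200, 8, 0, 0.1, 0, 0, 0], [200, 12, 0, 0.1, 0, 0, 0], [200, 14, 0, 0.1, 0, 0, 0], [200, 15, 0, 0.1, 0, 0, 0], [200, 15.4, 0, 0.1, 0, 0, 0], [200, 15.4, 0, 0.1, 0, 0, 0]]]'

```text
time: 8.7
tool_pos: [573.4, -285.9, 41.0]
tcp_rot: [-17.9, 90.0, -18.5]
ft_force: [0.4, 0.8, -3.0]
finger_gap: 39.7
```

```bash
python3 -c "
from h import *
info();snap('scene','s7');snap('wrist','w7')"
```

```text
t 8.7 tcp [ 573.4 -285.9   41. ] jaw -0.5 down [ 0. -0. -1.] F [ 0.4  0.8 -3. ] gap 39.7 j [-31.  20.  87.   0.  73. -31.]
```

View pics/w7.png

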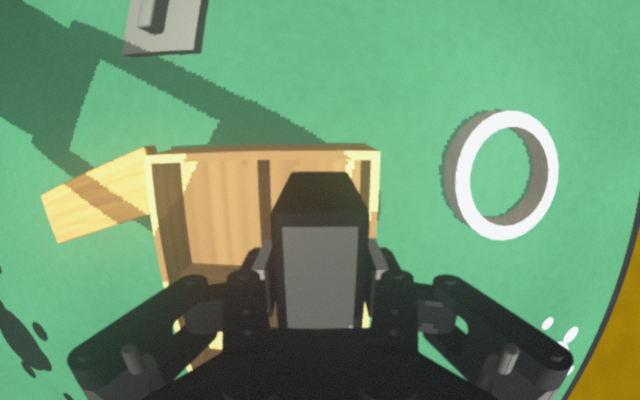

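Request:
servo_tool --commands '[[[200, 0.4, 0, -0.2, 0, 0, 0], [200, 0.6, 0, -0.2, 0, 0, 0], [200, 0.7, 0, -0.2, 0, 0, 0], [200, 0.7, 0, -0.2, 0, 0, 0]]]'

```text
time: 9.2
tool_pos: [571.1, -286.5, 34.1]
tcp_rot: [-31.2, 90.0, -31.7]
ft_force: [-0.5, 0.8, -0.1]
finger_gap: 39.3
```

Force has gone to ~0: the pack is resting on the floor. Release and lift.

Request:
servo_tool --commands '[[[90, 0, 0, 0, 0, 0, 0], [90, 0, 0, 0, 0, 0, 0], [90, 0, 0, 0, 0, 0, 0], [90, -3, 0, 0, 0, 0, 0], [90, -7, 0, 0, 0, 0, 0], [90, -11, 0, 0, 0, 0, 0], [90, -15, 0, 0, 0, 0, 0], [90, -15, 0, 0, 0, 0, 0]]]'

```text
time: 10.0
tool_pos: [574.6, -288.5, 192.4]
tcp_rot: [-30.7, 89.3, -31.3]
ft_force: [0.9, 0.4, 0.8]
finger_gap: 55.2
```

```bash
python3 -c "
from h import *
info();snap('scene','s8');to(633,134.7,185,-3)
p,P=cloud('s8'); m=(abs(P[...,2]-98)<8)&(P[...,1]<-200)&(P[...,1]>-450)&(P[...,0]<640)&(P[...,0]>450); print(cv2.minAreaRect(P[m][:,:2].astype(np.float32)),np.median(P[m][:,2]))"
```

```text
t 10.0 tcp [ 574.6 -288.5  192.4] jaw -0.6 down [ 0.011 -0.007 -1.   ] F [0.9 0.4 0.8] gap 55.2 j [-31.  13.  79.  -0.  87. -31.]
to (633, 134.7, 185, -3) shift cm [ 0.24 42.31  5.53] turn [2.4 0.4 0.2] dist mm 427.0
((571.7239379882812, -285.0195007324219), (41.182777404785156, 63.440895080566406), 0.2571122348308563) 96.03122528333176
```

View pics/s8.png

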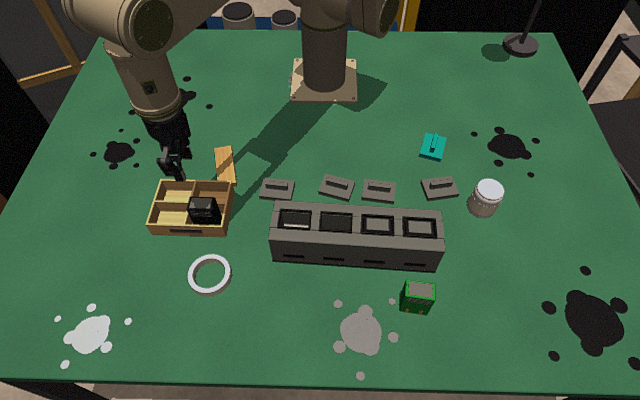

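Request:
servo_tool --commands '[[[255, 0, 5, 0.7, 2.4, 0, 0], [255, 0, 10, 1.3, 2.4, 0, 0], [255, 0, 15, 2, 2.4, 0, 0], [255, 0, 20, 2.6, 2.4, 0, 0], [255, 0, 25, 3.3, 2.4, 0, 0], [255, 0, 30, 4, 2.4, 0, 0], [255, 0, 34, 4.5, 2.4, 0, 0], [255, 0, 36, 4.8, 2.4, 0, 0]]]'

```text
time: 10.85
tool_pos: [621.8, 77.3, 182.0]
tcp_rot: [157.3, 89.9, 154.5]
ft_force: [0.3, -0.5, 0.0]
finger_gap: 0.1
```

```bash
python3 -c "
from h import *
info();to(633,134.7,95,-3)"
```

```text
t 10.85 tcp [621.8  77.3 182. ] jaw -2.8 down [-0.002  0.001 -1.   ] F [ 0.3 -0.5  0. ] gap 0.1 j [ 2. 12. 82.  0. 87.  5.]
to (633, 134.7, 95, -3) shift cm [8.71 5.78 0.86] turn [ 0.2 -0.1 -0.1] dist mm 105.0
```

Request:
servo_tool --commands '[[[255, 2, 4, 0.9, 0, 0, 0], [255, 5, 5.8, 0.9, 0, 0, 0], [255, 7, 5.8, 0.9, 0, 0, 0], [255, 8, 5.8, 0.9, 0, 0, 0], [255, 8, 5.8, 0.9, 0, 0, 0]]]'

```text
time: 11.35
tool_pos: [632.6, 130.2, 100.6]
tcp_rot: [-168.9, 89.7, -171.9]
ft_force: [0.3, 1.0, -0.1]
finger_gap: 0.1
```

```bash
python3 -c "
from h import *
info();to(633,134.7,84,-3)"
```

```text
t 11.35 tcp [632.6 130.2 100.6] jaw -3.0 down [-0.005 -0.001 -1.   ] F [ 0.3  1.  -0.1] gap 0.1 j [ 7. 18. 83. -0. 79. 10.]
to (633, 134.7, 84, -3) shift cm [1.66 0.45 0.03] turn [ 0.  -0.3  0.1] dist mm 17.0
```

Request:
servo_tool --commands '[[[255, 1.2, 0.4, 0, 0, 0, 0], [255, 2.0, 0.4, 0, 0, 0, 0], [255, 2.4, 0.4, 0, 0, 0, 0], [255, 2.7, 0.4, 0, 0, 0, 0], [255, 2.9, 0.4, 0, 0, 0, 0], [255, 3.1, 0.4, 0, 0, 0, 0], [255, 3.2, 0.4, 0, 0, 0, 0], [255, 3.2, 0.4, 0, 0, 0, 0]]]'

```text
time: 12.15
tool_pos: [636.2, 134.5, 74.0]
tcp_rot: [6.7, 89.8, 3.7]
ft_force: [-2.8, -0.6, 9.0]
finger_gap: 0.0
```

Request:
servo_tool --commands '[[[255, 0.3, 0, -0.2, 0, 0, 0], [255, 0.5, 0, -0.2, 0, 0, 0], [255, 0.6, 0, -0.2, 0, 0, 0], [255, 0.6, 0, -0.2, 0, 0, 0]]]'

```text
time: 12.55
tool_pos: [635.3, 134.6, 69.7]
tcp_rot: [6.3, 89.7, 3.3]
ft_force: [-3.1, -2.2, 13.4]
finger_gap: 0.0
```

Request:
servo_tool --commands '[[[255, 0.2, 0, -0.1, 0, 0, 0], [255, 0.25, 0, -0.1, 0, 0, 0], [255, 0.25, 0, -0.1, 0, 0, 0]]]'

```text
time: 12.85
tool_pos: [634.9, 134.6, 67.8]
tcp_rot: [5.7, 89.6, 2.7]
ft_force: [-2.0, -2.3, 15.3]
finger_gap: -0.2
```

Request:
servo_tool --commands '[[[255, -2, 0, 0, 0, 0, 0], [255, -6, 0, 0, 0, 0, 0], [0, -10, 0, 0, 0, 0, 0], [0, -11, 0, 0, 0, 0, 0], [0, -11, 0, 0, 0, 0, 0], [0, -11, 0, 0, 0, 0, 0]]]'

```text
time: 13.45
tool_pos: [631.5, 134.7, 172.3]
tcp_rot: [-169.8, 90.0, -172.7]
ft_force: [-0.2, -0.3, -0.7]
finger_gap: 58.0
```

```bash
python3 -c "
from h import *
info();snap('wrist','w9')
p,P=fwcloud('w9')
m=(abs(P[...,2]-149.5)<5)&(abs(P[...,1]-135)<50)&(abs(P[...,0]-633)<40); print(m.sum(),np.percentile(P[m],[0.5,50,99.5],axis=0).round(1))
to(633,134.7,81,-3)"
```

```text
t 13.45 tcp [631.5 134.7 172.3] jaw -3.0 down [-0.001 -0.    -1.   ] F [-0.2 -0.3 -0.7] gap 58.0 j [ 7. 15. 79.  0. 86. 10.]
5023 [[611.3 103.6 146.1]
 [631.5 137.6 149.5]
 [652.2 166.3 151.3]]
to (633, 134.7, 81, -3) shift cm [9.02 0.03 0.24] turn [ 0.  -0.1  0. ] dist mm 90.0
```

View pics/w9.png

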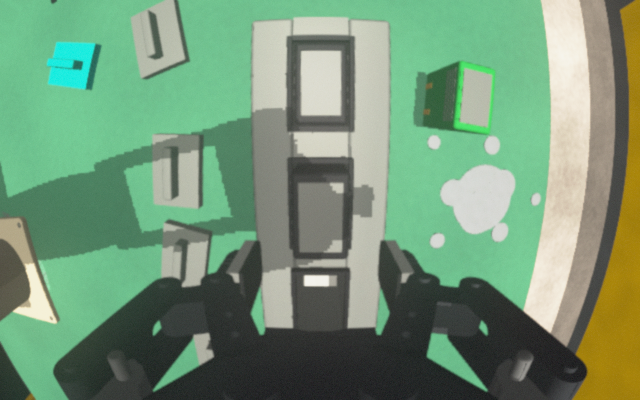

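Request:
servo_tool --commands '[[[0, 3, 0, 0.1, 0, 0, 0], [0, 6, 0, 0.1, 0, 0, 0], [0, 8, 0, 0.1, 0, 0, 0], [0, 9.0, 0, 0.1, 0, 0, 0], [0, 9.0, 0, 0.1, 0, 0, 0], [0, 9.0, 0, 0.1, 0, 0, 0]]]'

```text
time: 14.1
tool_pos: [632.8, 134.8, 83.3]
tcp_rot: [-175.4, 90.0, -178.3]
ft_force: [-0.2, 0.0, 0.5]
finger_gap: 85.5
```

Request:
servo_tool --commands '[[[150, 0, 0, 0, 0, 0, 0], [150, 0, 0, 0, 0, 0, 0], [200, 0, 0, 0, 0, 0, 0], [200, 0, 0, 0, 0, 0, 0], [200, 0, 0, 0, 0, 0, 0]]]' --force 30

```text
time: 14.6
tool_pos: [633.3, 134.8, 84.1]
tcp_rot: [11.1, 89.9, 8.1]
ft_force: [0.3, 0.6, 3.8]
finger_gap: 39.5
```

Request:
servo_tool --commands '[[[200, -2, 0, 0, 0, 0, 0], [200, -5, 0, 0, 0, 0, 0], [200, -8, 0, 0, 0, 0, 0], [200, -11.5, 0, 0, 0, 0, 0], [200, -11.5, 0, 0, 0, 0, 0], [200, -11.5, 0, 0, 0, 0, 0]]]'

```text
time: 15.2
tool_pos: [633.3, 134.8, 198.7]
tcp_rot: [9.5, 89.9, 6.5]
ft_force: [-0.1, -0.3, -3.2]
finger_gap: 39.2
```

```bash
python3 -c "
from h import *
info(); to(569.8,-379.1,195,-0.6)"
```

```text
t 15.2 tcp [633.3 134.8 198.7] jaw -3.0 down [ 0.002  0.    -1.   ] F [-0.1 -0.3 -3.2] gap 39.2 j [ 7. 15. 77. -0. 89. 10.]
to (569.8, -379.1, 195, -0.6) shift cm [  0.35 -51.65  -3.67] turn [-2.4  0.1 -0. ] dist mm 518.0
```

Request:
servo_tool --commands '[[[200, 0, -4, -0.3, -2.4, 0, 0], [200, 0, -8.5, -0.6, -2.4, 0, 0], [200, 0, -13, -1, -2.4, 0, 0], [200, 0, -17.5, -1.3, -2.4, 0, 0], [200, 0, -22, -1.6, -2.4, 0, 0], [200, 0, -26.5, -1.9, -2.4, 0, 0], [200, 0, -31, -2.2, -2.4, 0, 0], [200, 0, -33, -2.4, -2.4, 0, 0]]]'

```text
time: 16.0
tool_pos: [589.4, -197.1, 195.1]
tcp_rot: [175.5, 89.8, 174.7]
ft_force: [0.2, 0.9, -2.4]
finger_gap: 39.4
```

Request:
servo_tool --commands '[[[200, 0, -4, -0.3, 0, 0, 0], [200, 0, -8, -0.6, 0, 0, 0], [200, 0, -12, -0.8, 0, 0, 0], [200, 0, -15, -1.1, 0, 0, 0], [200, 0, -18, -1.3, 0, 0, 0], [200, 0, -18.6, -1.3, 0, 0, 0], [200, 0, -18.6, -1.3, 0, 0, 0], [200, 0, -18.6, -1.3, 0, 0, 0]]]'

```text
time: 16.8
tool_pos: [576.4, -378.1, 196.4]
tcp_rot: [133.1, 89.8, 132.6]
ft_force: [-0.9, 0.6, -2.2]
finger_gap: 39.6
```

```bash
python3 -c "
from h import *
info(); to(569.8,-379.1,40,-0.6)"
```

```text
t 16.8 tcp [ 576.4 -378.1  196.4] jaw -0.6 down [-0.002  0.002 -1.   ] F [-0.9  0.6 -2.2] gap 39.6 j [-38.  22.  69.   0.  90. -37.]
to (569.8, -379.1, 40, -0.6) shift cm [15.64 -0.14 -0.63] turn [ 0.  -0.1 -0.1] dist mm 157.0
```

Request:
servo_tool --commands '[[[200, 3, -0.1, -0.6, 0, 0, 0], [200, 7, -0.1, -0.6, 0, 0, 0], [200, 11, -0.1, -0.6, 0, 0, 0], [200, 14, -0.1, -0.6, 0, 0, 0], [200, 15, -0.1, -0.6, 0, 0, 0], [200, 15.4, -0.1, -0.6, 0, 0, 0], [200, 15.4, -0.1, -0.6, 0, 0, 0]]]'

```text
time: 17.5
tool_pos: [571.7, -380.2, 45.4]
tcp_rot: [-33.9, 89.9, -34.4]
ft_force: [0.8, -0.6, -1.8]
finger_gap: 39.8
```

Request:
servo_tool --commands '[[[200, 0.3, 0, 0, 0, 0, 0], [200, 0.6, 0, 0, 0, 0, 0], [200, 0.8, 0, 0, 0, 0, 0], [200, 0.8, 0, 0, 0, 0, 0]]]'

```text
time: 17.9
tool_pos: [570.7, -380.4, 36.3]
tcp_rot: [-48.6, 90.0, -49.2]
ft_force: [-0.7, -0.4, -3.1]
finger_gap: 39.4
```

Request:
servo_tool --commands '[[[200, 0.2, 0, 0, 0, 0, 0], [200, 0.4, 0, 0, 0, 0, 0], [200, 0.4, 0, 0, 0, 0, 0]]]'

```text
time: 18.2
tool_pos: [571.0, -380.5, 32.4]
tcp_rot: [-32.5, 90.0, -33.1]
ft_force: [0.4, 0.8, 1.3]
finger_gap: 40.1
```

On the floor. Release and rise, then head to well 3.

Request:
servo_tool --commands '[[[90, 0, 0, 0, 0, 0, 0], [90, 0, 0, 0, 0, 0, 0], [90, 0, 0, 0, 0, 0, 0], [90, -3, 0, 0, 0, 0, 0], [90, -7, 0, 0, 0, 0, 0], [90, -11, 0, 0, 0, 0, 0], [90, -15, 0, 0, 0, 0, 0], [90, -15, 0, 0, 0, 0, 0]]]'

```text
time: 19.0
tool_pos: [574.1, -382.9, 191.3]
tcp_rot: [-37.3, 89.3, -37.9]
ft_force: [0.2, 0.3, 0.7]
finger_gap: 55.6
```

Request:
servo_tool --commands '[[[255, 0, 4, 0.3, -2, 0, 0], [255, 0, 8.5, 0.7, 0, 0, 0], [255, 0, 13, 1.0, 2.4, 0, 0], [255, 0, 17.5, 1.3, 2.4, 0, 0], [255, 0, 22, 1.6, 2.4, 0, 0], [255, 0, 26.5, 1.9, 2.4, 0, 0], [255, 0, 31, 2.2, 2.4, 0, 0], [255, 0, 34, 2.4, 2.4, 0, 0]]]'

```text
time: 19.8
tool_pos: [598.1, -37.5, 182.0]
tcp_rot: [78.8, 90.0, 75.9]
ft_force: [0.1, -0.4, 0.6]
finger_gap: -0.0
```

```bash
python3 -c "
from h import *
info(); to(638,229.6,185,-3)"
```

```text
t 19.8 tcp [598.1 -37.5 182. ] jaw -2.9 down [ 0.     0.001 -1.   ] F [ 0.1 -0.4  0.6] gap -0.0 j [-9.  8. 86.  0. 86. -6.]
to (638, 229.6, 185, -3) shift cm [-0.28 26.88  2.64] turn [ 0.1  0.  -0. ] dist mm 270.0
```

Request:
servo_tool --commands '[[[255, 0, 4, 0.5, 0, 0, 0], [255, 0, 9, 1.0, 0, 0, 0], [255, 0, 14, 1.5, 0, 0, 0], [255, 0, 19, 2, 0, 0, 0], [255, 0, 23, 2.4, 0, 0, 0], [255, 0, 26.5, 2.6, 0, 0, 0], [255, 0, 26.5, 2.6, 0, 0, 0], [255, 0, 26.5, 2.6, 0, 0, 0]]]'

```text
time: 20.6
tool_pos: [637.6, 223.4, 181.5]
tcp_rot: [-140.2, 90.0, -143.1]
ft_force: [-0.2, -0.1, 0.3]
finger_gap: 0.1
```

```bash
python3 -c "
from h import *
snap('top','t9');snap('scene','s9');info(); to(638,229.6,90,-3)"
```

```text
t 20.7 tcp [637.9 221.7 181.9] jaw -3.0 down [-0.    -0.001 -1.   ] F [0.5 0.6 0.2] gap -0.1 j [15. 19. 73. -0. 88. 18.]
to (638, 229.6, 90, -3) shift cm [ 9.19  0.79 -0.03] turn [-0. -0.  0.] dist mm 92.0
```

View pics/t9.png

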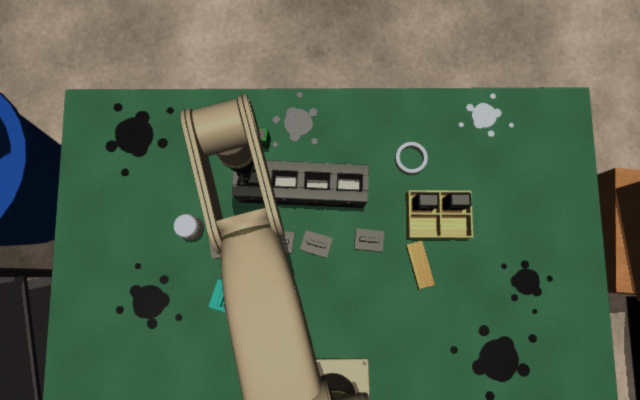

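Both packs stand in the far pockets, at about (428,201) and (459,201). Now press well 3.

Request:
servo_tool --commands '[[[255, 3, 0.8, 0, 0, 0, 0], [255, 6, 0.8, 0, 0, 0, 0], [255, 8, 0.8, 0, 0, 0, 0], [255, 9, 0.8, 0, 0, 0, 0], [255, 9.3, 0.8, 0, 0, 0, 0], [255, 9.3, 0.8, 0, 0, 0, 0], [255, 9.3, 0.8, 0, 0, 0, 0]]]'

```text
time: 21.4
tool_pos: [639.6, 230.6, 91.1]
tcp_rot: [18.3, 89.8, 15.3]
ft_force: [0.5, 0.6, -0.1]
finger_gap: -0.2
```

Request:
servo_tool --commands '[[[255, 0.4, 0, 0, 0, 0, 0], [255, 0.8, 0, 0, 0, 0, 0], [255, 1.1, 0, 0, 0, 0, 0], [255, 1.4, 0, 0, 0, 0, 0], [255, 1.6, 0, 0, 0, 0, 0], [255, 1.6, 0, 0, 0, 0, 0], [255, 1.6, 0, 0, 0, 0, 0]]]'

```text
time: 22.1
tool_pos: [638.9, 230.8, 74.4]
tcp_rot: [14.2, 89.9, 11.3]
ft_force: [-1.2, -0.9, 6.4]
finger_gap: -0.4
```

Request:
servo_tool --commands '[[[255, 0.3, 0, -0.1, 0, 0, 0], [255, 0.6, 0, -0.1, 0, 0, 0], [255, 0.7, 0, -0.1, 0, 0, 0], [255, 0.7, 0, -0.1, 0, 0, 0]]]'

```text
time: 22.5
tool_pos: [639.1, 231.0, 69.2]
tcp_rot: [12.3, 89.8, 9.4]
ft_force: [-2.3, -2.0, 12.3]
finger_gap: -0.1
```

Request:
servo_tool --commands '[[[255, -2, 0, 0, 0, 0, 0], [255, -6, 0, 0, 0, 0, 0], [0, -10, 0, 0, 0, 0, 0], [0, -11, 0, 0, 0, 0, 0], [0, -11, 0, 0, 0, 0, 0], [0, -11, 0, 0, 0, 0, 0]]]'

```text
time: 23.1
tool_pos: [636.8, 230.6, 174.8]
tcp_rot: [-161.8, 89.9, -164.8]
ft_force: [-0.3, 0.3, -0.5]
finger_gap: 57.6
```

```bash
python3 -c "
from h import *
info();snap('wrist','w10')
p,P=fwcloud('w10')
m=(abs(P[...,2]-149.5)<5)&(abs(P[...,1]-230)<50)&(abs(P[...,0]-638)<40); print(m.sum(),np.percentile(P[m],[0.5,50,99.5],axis=0).round(1))
to(638,229.6,80,-3)"
```

```text
t 23.1 tcp [636.8 230.6 174.8] jaw -3.0 down [-0.001 -0.    -1.   ] F [-0.3  0.3 -0.5] gap 57.6 j [16. 20. 73.  0. 87. 19.]
4857 [[616.3 198.4 146.1]
 [636.5 232.  149.5]
 [656.5 260.8 151.3]]
to (638, 229.6, 80, -3) shift cm [ 9.37 -0.07  0.21] turn [ 0.  -0.2  0.1] dist mm 94.0
```

View pics/w10.png

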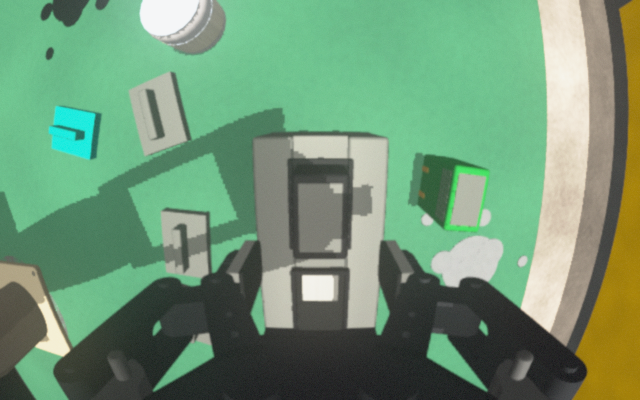

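Pack 3 has sprung up. Grip and lift.

Request:
servo_tool --commands '[[[0, 3, 0, 0.1, 0, 0, 0], [0, 6, 0, 0.1, 0, 0, 0], [0, 8, 0, 0.1, 0, 0, 0], [0, 9.2, 0, 0.1, 0, 0, 0], [0, 9.3, 0, 0.1, 0, 0, 0], [0, 9.3, 0, 0.1, 0, 0, 0]]]'

```text
time: 23.75
tool_pos: [638.2, 230.6, 82.9]
tcp_rot: [-161.3, 90.0, -164.2]
ft_force: [0.2, -1.0, 1.2]
finger_gap: 85.5
```

Request:
servo_tool --commands '[[[150, 0, 0, 0, 0, 0, 0], [150, 0, 0, 0, 0, 0, 0], [200, 0, 0, 0, 0, 0, 0], [200, 0, 0, 0, 0, 0, 0], [200, 0, 0, 0, 0, 0, 0]]]' --force 30

```text
time: 24.25
tool_pos: [638.8, 230.9, 84.1]
tcp_rot: [22.2, 89.9, 19.2]
ft_force: [-0.8, 0.6, 4.2]
finger_gap: 39.4
```

Request:
servo_tool --commands '[[[200, -2, 0, 0, 0, 0, 0], [200, -5, 0, 0, 0, 0, 0], [200, -8, 0, 0, 0, 0, 0], [200, -11.5, 0, 0, 0, 0, 0], [200, -11.5, 0, 0, 0, 0, 0], [200, -11.5, 0, 0, 0, 0, 0]]]'

```text
time: 24.85
tool_pos: [638.8, 230.7, 198.5]
tcp_rot: [16.8, 89.9, 13.8]
ft_force: [-0.9, 0.4, -3.2]
finger_gap: 39.4
```

```bash
python3 -c "
from h import *
info(); to(501.8,-285.4,195,-0.6)"
```

```text
t 24.85 tcp [638.8 230.7 198.5] jaw -3.0 down [ 0.001  0.    -1.   ] F [-0.9  0.4 -3.2] gap 39.4 j [16. 20. 71. -0. 89. 19.]
to (501.8, -285.4, 195, -0.6) shift cm [  0.32 -52.26 -11.  ] turn [-2.4  0.1 -0. ] dist mm 534.0
```

Request:
servo_tool --commands '[[[200, 0, -4, -0.8, -2.4, 0, 0], [200, 0, -8.5, -1.8, -2.4, 0, 0], [200, 0, -13, -2.7, -2.4, 0, 0], [200, 0, -17.5, -3.7, -2.4, 0, 0], [200, 0, -22, -4.6, -2.4, 0, 0], [200, 0, -26.5, -5.6, -2.4, 0, 0], [200, 0, -31, -6.5, -2.4, 0, 0], [200, 0, -33, -7, -2.4, 0, 0]]]'

```text
time: 25.65
tool_pos: [548.6, -98.5, 195.1]
tcp_rot: [-178.0, 89.7, -178.7]
ft_force: [1.3, 0.3, -3.1]
finger_gap: 39.7
```

Request:
servo_tool --commands '[[[200, 0, -4, -0.8, 0, 0, 0], [200, 0, -8, -1.6, 0, 0, 0], [200, 0, -12, -2.4, 0, 0, 0], [200, 0, -15, -3.1, 0, 0, 0], [200, 0, -18, -3.7, 0, 0, 0], [200, 0, -19.2, -4.0, 0, 0, 0], [200, 0, -19.2, -4.0, 0, 0, 0], [200, 0, -19.2, -4.0, 0, 0, 0]]]'

```text
time: 26.45
tool_pos: [508.8, -285.8, 196.5]
tcp_rot: [134.1, 89.8, 133.5]
ft_force: [0.2, -0.4, -2.2]
finger_gap: 39.5
```

```bash
python3 -c "
from h import *
info(); to(501.8,-285.4,40,-0.6)"
```

```text
t 26.45 tcp [ 508.8 -285.8  196.5] jaw -0.6 down [-0.002  0.002 -1.   ] F [ 0.2 -0.4 -2.2] gap 39.5 j [-34.   5.  88.   0.  87. -34.]
to (501.8, -285.4, 40, -0.6) shift cm [15.65 -0.   -0.67] turn [ 0.  -0.1 -0.1] dist mm 157.0
```

Request:
servo_tool --commands '[[[200, 3, 0, -0.9, 0, 0, 0], [200, 7, 0, -0.9, 0, 0, 0], [200, 11, 0, -0.9, 0, 0, 0], [200, 14, 0, -0.9, 0, 0, 0], [200, 15, 0, -0.9, 0, 0, 0], [200, 15.4, 0, -0.9, 0, 0, 0], [200, 15.4, 0, -0.9, 0, 0, 0]]]'

```text
time: 27.15
tool_pos: [501.3, -286.6, 45.1]
tcp_rot: [-28.8, 89.9, -29.4]
ft_force: [0.5, -0.2, -2.8]
finger_gap: 39.4
```

Request:
servo_tool --commands '[[[200, 0.3, 0, 0, 0, 0, 0], [200, 0.6, 0, 0, 0, 0, 0], [200, 0.8, 0, 0, 0, 0, 0], [200, 0.8, 0, 0, 0, 0, 0], [200, 0.8, 0, 0, 0, 0, 0]]]'

```text
time: 27.65
tool_pos: [500.4, -286.8, 36.3]
tcp_rot: [-36.1, 90.0, -36.7]
ft_force: [-0.2, 0.7, -2.7]
finger_gap: 39.7
```

Request:
servo_tool --commands '[[[200, 0.2, 0, 0, 0, 0, 0], [200, 0.4, 0, 0, 0, 0, 0], [200, 0.4, 0, 0, 0, 0, 0], [200, 0.4, 0, 0, 0, 0, 0]]]'

```text
time: 28.05
tool_pos: [500.6, -286.9, 32.8]
tcp_rot: [-29.6, 90.0, -30.2]
ft_force: [-2.0, 1.4, 3.4]
finger_gap: 39.3
```

Request:
servo_tool --commands '[[[95, 0, 0, 0, 0, 0, 0], [95, 0, 0, 0, 0, 0, 0], [95, 0, 0, 0, 0, 0, 0], [95, -3, 0, 0, 0, 0, 0], [95, -7, 0, 0, 0, 0, 0], [95, -11, 0, 0, 0, 0, 0], [95, -15, 0, 0, 0, 0, 0], [95, -15, 0, 0, 0, 0, 0]]]'

```text
time: 28.85
tool_pos: [503.8, -289.1, 190.0]
tcp_rot: [-34.1, 89.3, -34.7]
ft_force: [1.0, -0.3, 0.6]
finger_gap: 53.7
```

```bash
cat >> h.py <<'E'
def caps(n):
    p,P=cloud(n)
    for lo,hi,nm in [(9,21,'plate'),(29,42,'bar')]:
        m=((P[...,2]>lo)&(P[...,2]<hi)&(P[...,0]>250)&(P[...,0]<560)&(P[...,1]>-210)&(P[...,1]<400)).astype(np.uint8)
        N,L,S,C=cv2.connectedComponentsWithStats(m)
        for i in range(1,N):
            if S[i,4]<40: continue
            Q=P[L==i]; (c,sz,a)=cv2.minAreaRect(Q[:,:2].astype(np.float32))
            short=a if sz[0]<sz[1] else a-90
            print(n,nm,'px',C[i].round(),S[i,4],'c',np.round(c,1),'sz',np.round(sz,1),'short axis',round(short,1))
E
python3 -c "
from h import *
info();snap('top','t11');snap('scene','s11');caps('s11');caps('t11')
p,P=cloud('s11'); m=(abs(P[...,2]-98)<8)&(P[...,1]<-200)&(P[...,1]>-450)&(P[...,0]<640)&(P[...,0]>450)
N,L,S,C=cv2.connectedComponentsWithStats(m.astype(np.uint8))
for i in range(1,N):
  if S[i,4]>40: print(cv2.minAreaRect(P[L==i][:,:2].astype(np.float32)),np.median(P[L==i][:,2]))
"
```

```text
t 28.85 tcp [ 503.8 -289.1  190. ] jaw -0.6 down [ 0.01  -0.007 -1.   ] F [ 1.  -0.3  0.6] gap 53.7 j [-35.   4.  90.   0.  86. -34.]
s11 plate px [432. 147.] 416 c [296.1 324.7] sz [62.6 91.6] short axis 71.9
s11 plate px [336. 187.] 479 c [450.3  44.1] sz [87.2 67.2] short axis -16.5
s11 plate px [439. 188.] 487 c [446.9 324.2] sz [67.3 89. ] short axis 10.8
s11 plate px [277. 190.] 484 c [ 461.2 -118. ] sz [87.7 67.1] short axis -5.8
s11 plate px [378. 191.] 484 c [460.2 158. ] sz [87.  68.5] short axis -7.9
s11 bar px [434. 141.] 65 c [297.4 324.5] sz [11.9 61.7] short axis 71.8
s11 bar px [336. 182.] 104 c [450.8  44.2] sz [59.6 15.2] short axis -16.9
s11 bar px [441. 182.] 106 c [446.6 323.8] sz [15.2 59.9] short axis 10.2
s11 bar px [276. 184.] 105 c [ 461.6 -117.8] sz [59.4 15.9] short axis -6.3
s11 bar px [379. 185.] 109 c [461.  157.5] sz [59.2 14.4] short axis -9.5
t11 plate px [368. 239.] 472 c [ 463.2 -118.5] sz [90.  65.5] short axis -7.5
t11 plate px [279. 240.] 461 c [463.3 158.1] sz [90.1 66.7] short axis -8.0
t11 plate px [316. 243.] 457 c [450.4  43.8] sz [87.1 65.
[... 199 characters left out ...]
 [461.  156.9] sz [60.1 11.9] short axis -8.3
t11 bar px [369. 239.] 68 c [ 462.8 -119.3] sz [57.9 12.5] short axis -5.7
t11 bar px [315. 243.] 71 c [451.5  43.4] sz [59.1 12. ] short axis -16.8
t11 bar px [222. 245.] 75 c [447.1 323.4] sz [12.5 58.6] short axis 10.6
t11 bar px [221. 295.] 76 c [298.3 323.6] sz [13.3 57.6] short axis 72.3
((501.412353515625, -285.92718505859375), (44.03187942504883, 64.94557189941406), 3.186934471130371) 95.84647938578394
((571.8969116210938, -380.1092834472656), (64.98190307617188, 42.061492919921875), 88.91900634765625) 96.00212478514266
((571.3250732421875, -285.2904052734375), (41.578433990478516, 63.72391891479492), 0.19595225155353546) 96.1417819701582
```

View pics/s11.png

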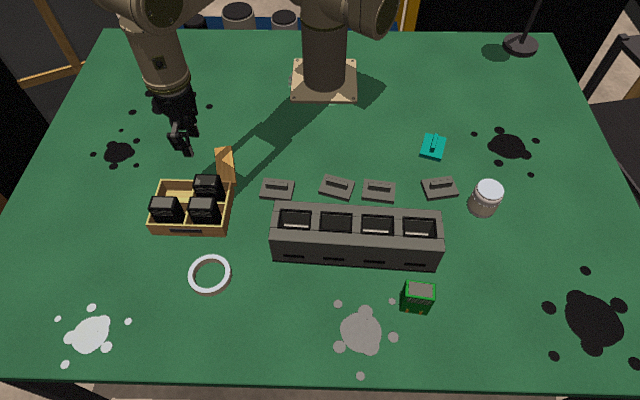

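```bash
python3 -c "
from h import *
info();to(462,-118.5,100,-6.2)"
```

```text
t 28.95 tcp [ 501.3 -287.4  183.8] jaw -0.6 down [ 0.003 -0.002 -1.   ] F [-0.3  0.1 -0.4] gap 53.6 j [-35.   4.  90.  -0.  86. -34.]
to (462, -118.5, 100, -6.2) shift cm [ 8.33 16.87 -4.12] turn [5.6 0.2 0.1] dist mm 193.0
```

Request:
servo_tool --commands '[[[0, 0, 4, -1, 5.6, 0.2, 0], [0, 0, 8, -2, 5.6, 0.2, 0], [0, 2, 12, -3, 5.6, 0.2, 0], [0, 5, 15, -4.0, 5.6, 0.2, 0], [0, 8.3, 16.8, -4.1, 5.6, 0.2, 0], [0, 8.3, 16.8, -4.1, 5.6, 0.2, 0], [0, 8.3, 16.8, -4.1, 5.6, 0.2, 0], [0, 8.3, 16.8, -4.1, 5.6, 0.2, 0]]]'

```text
time: 29.75
tool_pos: [462.0, -119.5, 100.4]
tcp_rot: [-157.5, 89.9, -163.7]
ft_force: [-0.1, -0.4, -0.1]
finger_gap: 85.1
```

```bash
cat >> h.py <<'E'
def wcap(n,x,y,zb=0,rad=80):
    """cap bar (top ~ zb+37) near x,y in wrist picture"""
    p,P=fwcloud(n); out=[]
    for lo,hi,nm in [(zb+10,zb+20,'plate'),(zb+30,zb+42,'bar')]:
        m=((P[...,2]>lo)&(P[...,2]<hi)&(np.hypot(P[...,0]-x,P[...,1]-y)<rad)).astype(np.uint8)
        N,L,S,C=cv2.connectedComponentsWithStats(m); i=1+np.argmax(S[1:,4]); Q=P[L==i]
        (c,sz,a)=cv2.minAreaRect(Q[:,:2].astype(np.float32)); short=a if sz[0]<sz[1] else a-90
        print(n,nm,S[i,4],'c',np.round(c,1),'sz',np.round(sz,1),'short',round(short,1),'z',np.median(Q[:,2]).round(1))
E
python3 -c "
from h import *
info();snap('wrist','w12');wcap('w12',462,-118.5);to(462,-118.5,-18,-6.2)"
```

```text
t 29.75 tcp [ 462.  -119.5  100.4] jaw -6.2 down [-0.002 -0.001 -1.   ] F [-0.1 -0.4 -0.1] gap 85.1 j [-21.  -8. 111.  -0.  77. -14.]
w12 plate 5765 c [ 460.  -119.3] sz [87.4 63.3] short -6.3 z 14.3
w12 bar 997 c [ 460.7 -118.8] sz [59.5 10.9] short -6.5 z 36.2
to (462, -118.5, -18, -6.2) shift cm [11.88  0.13 -0.03] turn [-0.  -0.1  0.1] dist mm 119.0
```

View pics/w12.png

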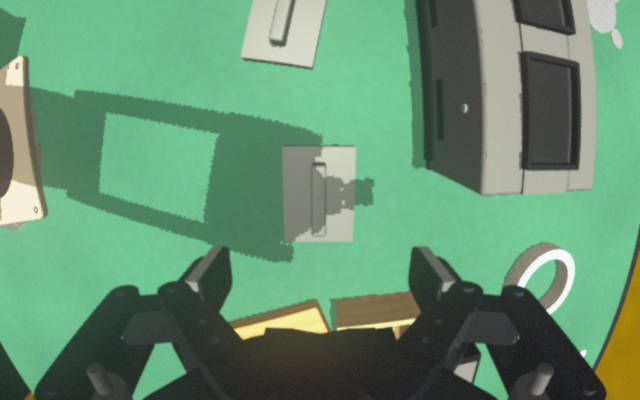

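Request:
servo_tool --commands '[[[0, 3, 0.1, -0.1, 0, 0, 0], [0, 6, 0.1, -0.1, 0, 0, 0], [0, 9, 0.1, -0.1, 0, 0, 0], [0, 11, 0.1, -0.1, 0, 0, 0], [0, 11.6, 0.1, -0.1, 0, 0, 0], [0, 11.6, 0.1, -0.1, 0, 0, 0], [0, 11.6, 0.1, -0.1, 0, 0, 0]]]'

```text
time: 30.5
tool_pos: [461.3, -118.1, -15.1]
tcp_rot: [-143.4, 89.9, -149.6]
ft_force: [-0.2, 0.1, -0.0]
finger_gap: 85.4
```

```bash
python3 -c "
from h import *
info()"
```

```text
t 30.5 tcp [ 461.3 -118.1  -15.1] jaw -6.2 down [-0.001 -0.001 -1.   ] F [-0.2  0.1 -0. ] gap 85.4 j [-20.   1. 116.  -0.  64. -14.]
```

Tip when shut should end near z≈21. Take 2 mm more and close.

Request:
servo_tool --commands '[[[100, 0.2, 0, 0, 0, 0, 0], [150, 0.2, 0, 0, 0, 0, 0], [200, 0.2, 0, 0, 0, 0, 0], [240, 0.2, 0, 0, 0, 0, 0], [240, 0.2, 0, 0, 0, 0, 0], [240, 0.2, 0, 0, 0, 0, 0], [240, 0.2, 0, 0, 0, 0, 0]]]' --force 40

```text
time: 31.2
tool_pos: [460.1, -117.3, -18.5]
tcp_rot: [-174.5, 89.8, 179.3]
ft_force: [0.5, -0.2, 3.4]
finger_gap: 11.3
```

```bash
python3 -c "
from h import *
info();snap('wrist','w13')"
```

```text
t 31.2 tcp [ 460.1 -117.3  -18.5] jaw -6.2 down [-0.003  0.    -1.   ] F [ 0.5 -0.2  3.4] gap 11.3 j [-20.   1. 116.  -0.  63. -14.]
```

View pics/w13.png

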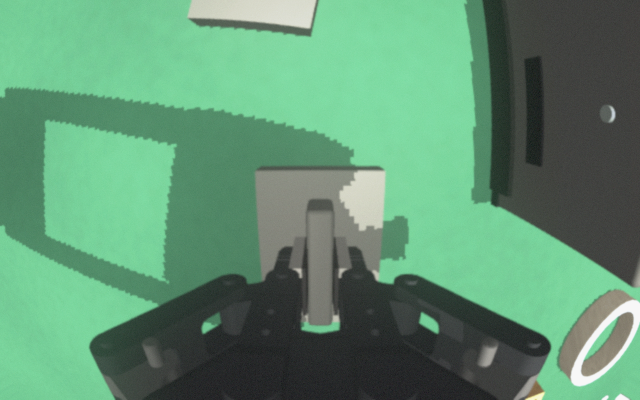

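Request:
servo_tool --commands '[[[240, -3, 0, 0, 0, 0, 0], [240, -7, 0, 0, 0, 0, 0], [240, -11, 0, 0, 0, 0, 0], [240, -14, 0, 0, 0, 0, 0], [240, -15, 0, 0, 0, 0, 0], [240, -15, 0, 0, 0, 0, 0], [240, -15, 0, 0, 0, 0, 0]]]'

```text
time: 31.95
tool_pos: [459.4, -116.9, 129.4]
tcp_rot: [176.0, 89.7, 169.9]
ft_force: [-0.8, -0.9, -0.7]
finger_gap: 11.0
```

```bash
python3 -c "
from h import *
info();snap('wrist','w14');wcap('w14',462,-118,150);to(622.9,-55,130,-3)"
```

```text
t 31.95 tcp [ 459.4 -116.9  129.4] jaw -6.2 down [-0.006  0.001 -1.   ] F [-0.8 -0.9 -0.7] gap 11.0 j [-20. -10. 109.  -0.  81. -14.]
w14 plate 9132 c [ 460.8 -105.1] sz [60.3 63.5] short 83.4 z 162.2
w14 bar 3742 c [ 457.  -117.3] sz [58.4 36.1] short -27.1 z 184.2
to (622.9, -55, 130, -3) shift cm [-0.22  7.9  15.64] turn [-3.2 -0.4 -0. ] dist mm 175.0
```

Request:
servo_tool --commands '[[[240, 0, 1, 4, -3.2, -0.4, 0], [240, 0, 3, 8, -3.2, -0.4, 0], [240, 0, 5, 12, -3.2, -0.4, 0], [240, 0, 7, 15, -3.2, -0.4, 0], [240, 0, 8.0, 15.6, -3.2, -0.4, 0], [240, 0, 8.0, 15.6, -3.2, -0.4, 0], [240, 0, 8.0, 15.6, -3.2, -0.4, 0]]]'

```text
time: 32.7
tool_pos: [622.3, -54.6, 128.9]
tcp_rot: [-45.7, 90.0, -48.6]
ft_force: [-0.8, -0.2, -0.7]
finger_gap: 10.8
```

```bash
python3 -c "
from h import *
info();snap('wrist','w15');wcap('w15',623,-55,150);to(623,-53.5,105,-3)"
```

```text
t 32.7 tcp [622.3 -54.6 128.9] jaw -3.0 down [ 0. -0. -1.] F [-0.8 -0.2 -0.7] gap 10.8 j [-10.  13.  86.  -0.  81.  -7.]
w15 plate 9127 c [622.7 -42.9] sz [60.2 63.7] short 86.7 z 161.7
w15 bar 3728 c [619.8 -54.8] sz [57.9 36. ] short -23.9 z 183.7
to (623, -53.5, 105, -3) shift cm [2.46 0.16 0.04] turn [0.  0.1 0. ] dist mm 25.0
```

View pics/w15.png

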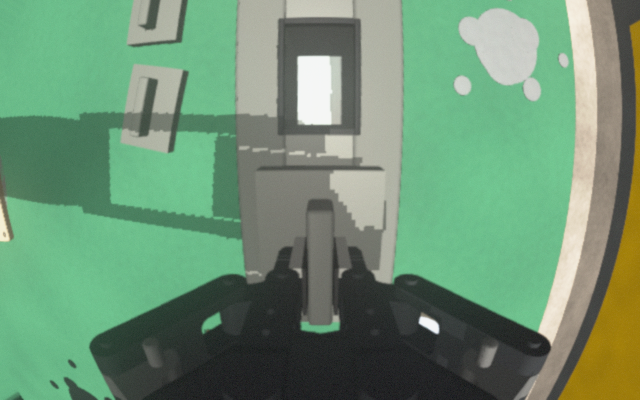

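Request:
servo_tool --commands '[[[240, 1.2, 0.14, 0.06, 0, 0, 0], [240, 2.2, 0.14, 0.06, 0, 0, 0], [240, 2.4, 0.14, 0.06, 0, 0, 0], [240, 2.4, 0.14, 0.06, 0, 0, 0], [240, 2.4, 0.14, 0.06, 0, 0, 0]]]'

```text
time: 33.25
tool_pos: [624.7, -53.3, 106.7]
tcp_rot: [-3.0, 89.8, -6.0]
ft_force: [0.3, -0.5, -0.7]
finger_gap: 10.9
```

Request:
servo_tool --commands '[[[240, 0.3, 0, 0, 0, 0, 0], [240, 0.6, 0, 0, 0, 0, 0], [240, 0.8, 0, 0, 0, 0, 0], [240, 0.8, 0, 0, 0, 0, 0]]]'

```text
time: 33.65
tool_pos: [624.5, -53.1, 98.1]
tcp_rot: [-1.5, 89.8, -4.4]
ft_force: [0.3, -0.2, -0.7]
finger_gap: 11.1
```

Request:
servo_tool --commands '[[[240, 0.2, 0, -0.1, 0, 0, 0], [240, 0.4, 0, -0.1, 0, 0, 0], [240, 0.6, 0, -0.1, 0, 0, 0], [240, 0.6, 0, -0.1, 0, 0, 0]]]'

```text
time: 34.05
tool_pos: [623.5, -53.1, 92.1]
tcp_rot: [-2.0, 89.8, -4.9]
ft_force: [-0.8, 0.0, -0.6]
finger_gap: 11.2
```

Request:
servo_tool --commands '[[[240, 0.1, 0, 0, 0, 0, 0], [240, 0.2, 0, 0, 0, 0, 0], [240, 0.2, 0, 0, 0, 0, 0]]]'

```text
time: 34.35
tool_pos: [624.0, -53.1, 91.5]
tcp_rot: [-3.6, 89.8, -6.6]
ft_force: [-2.2, 1.3, 4.6]
finger_gap: 11.2
```

Request:
servo_tool --commands '[[[100, 0, 0, 0, 0, 0, 0], [0, 0, 0, 0, 0, 0, 0], [0, 0, 0, 0, 0, 0, 0], [0, -4, 0, 0, 0, 0, 0], [0, -8, 0, 0, 0, 0, 0], [0, -9, 0, 0, 0, 0, 0], [0, -9, 0, 0, 0, 0, 0], [0, -9, 0, 0, 0, 0, 0]]]'

```text
time: 35.15
tool_pos: [623.1, -53.0, 179.5]
tcp_rot: [-0.0, 89.9, -3.0]
ft_force: [-0.4, -0.4, -0.1]
finger_gap: 85.5
```

```bash
python3 -c "
from h import *
info();snap('wrist','w16');wcap('w16',623,-55,110,70);snap('scene','s16');caps('s16');to(451,43.7,160,-16.7)"
```

```text
t 35.15 tcp [623.1 -53.  179.5] jaw -3.0 down [ 0.002 -0.    -1.   ] F [-0.4 -0.4 -0.1] gap 85.5 j [-10.  12.  82.   0.  86.  -7.]
w16 plate 7017 c [623.5 -55. ] sz [87.3 63.9] short -3.1 z 124.3
w16 bar 1342 c [623.8 -55. ] sz [59.7 12. ] short -3.4 z 146.2
s16 plate px [433. 147.] 419 c [296.8 324.4] sz [62.5 92. ] short axis 71.8
s16 plate px [336. 187.] 472 c [450.3  44. ] sz [87.4 66. ] short axis -16.8
s16 plate px [439. 188.] 482 c [446.1 324.5] sz [66.1 88.7] short axis 11.0
s16 plate px [378. 191.] 493 c [460.4 157.6] sz [87.2 67.7] short axis -9.2
s16 bar px [434. 141.] 70 c [297.2 324.5] sz [11.7 63.3] short axis 71.7
s16 bar px [336. 182.] 104 c [450.3  43.4] sz [58.9 15. ] short axis -18.7
s16 bar px [441. 182.] 102 c [446.3 324.2] sz [14.5 59.3] short axis 11.3
s16 bar px [379. 185.] 109 c [460.4 157.7] sz [59.1 14.2] short axis -6.7
to (451, 43.7, 160, -16.7) shift cm [  1.82   8.75 -17.6 ] turn [13.7 -0.  -0. ] dist mm 197.0
```

View pics/w16.png

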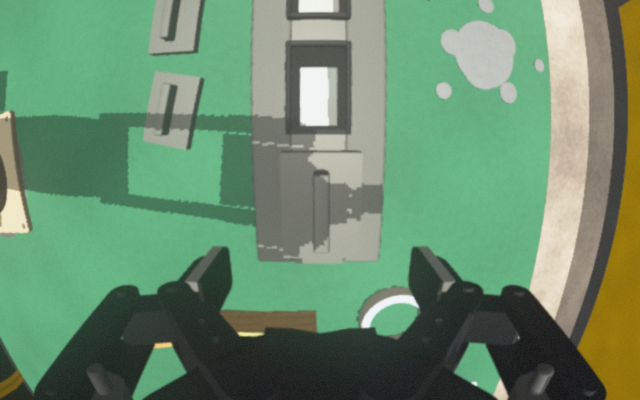

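Request:
servo_tool --commands '[[[0, 0, 2, -4, 6, 0, 0], [0, 0, 4, -8, 13.7, 0, 0], [0, 2, 6, -12, 13.7, 0, 0], [0, 4, 8, -16, 13.7, 0, 0], [0, 8, 8.8, -17.6, 13.7, 0, 0], [0, 8, 8.8, -17.6, 13.7, 0, 0], [0, 8, 8.8, -17.6, 13.7, 0, 0], [0, 8, 8.8, -17.6, 13.7, 0, 0]]]'

```text
time: 36.05
tool_pos: [455.1, 43.3, 102.2]
tcp_rot: [11.3, 89.6, -5.4]
ft_force: [-0.3, -1.1, 0.3]
finger_gap: 85.6
```

```bash
python3 -c "
from h import *
info();snap('wrist','w17');wcap('w17',451,44);to(451,43.7,-17,-16.8)"
```

```text
t 36.05 tcp [455.1  43.3 102.2] jaw -16.7 down [ 0.007 -0.001 -1.   ] F [-0.3 -1.1  0.3] gap 85.6 j [ -1. -12. 114.  -0.  78.  16.]
w17 plate 5622 c [449.6  43.4] sz [87.3 63.7] short -17.1 z 14.3
w17 bar 971 c [449.2  43.7] sz [60.1 10.9] short -16.8 z 36.2
to (451, 43.7, -17, -16.8) shift cm [11.94 -0.1  -0.52] turn [ 0.1  0.4 -0.1] dist mm 120.0
```

Request:
servo_tool --commands '[[[0, 3, 0, -0.5, 0, 0, 0], [0, 6, 0, -0.5, 0, 0, 0], [0, 9, 0, -0.5, 0, 0, 0], [0, 11, 0, -0.5, 0, 0, 0], [0, 11.6, 0, -0.5, 0, 0, 0], [0, 11.6, 0, -0.5, 0, 0, 0], [0, 11.6, 0, -0.5, 0, 0, 0]]]'

```text
time: 36.8
tool_pos: [450.2, 45.1, -14.2]
tcp_rot: [12.7, 89.7, -4.0]
ft_force: [-0.6, -0.4, 0.2]
finger_gap: 85.4
```

```bash
python3 -c "
from h import *
info();to(450,43.7,-18,-16.8)"
```

```text
t 36.8 tcp [450.2  45.1 -14.2] jaw -16.7 down [ 0.006 -0.    -1.   ] F [-0.6 -0.4  0.2] gap 85.4 j [ -1.  -3. 120.  -0.  63.  16.]
to (450, 43.7, -18, -16.8) shift cm [ 0.38 -0.14  0.02] turn [ 0.1  0.3 -0.1] dist mm 4.0
```

Request:
servo_tool --commands '[[[100, 0.3, -0.1, 0, 0, 0.3, 0], [150, 0.3, -0.1, 0, 0, 0.3, 0], [200, 0.3, -0.1, 0, 0, 0.3, 0], [240, 0.3, -0.1, 0, 0, 0.3, 0], [240, 0.3, -0.1, 0, 0, 0.3, 0], [240, 0.3, -0.1, 0, 0, 0.3, 0], [240, 0.3, -0.1, 0, 0, 0.3, 0]]]' --force 40

```text
time: 37.5
tool_pos: [448.2, 44.4, -18.7]
tcp_rot: [148.7, 89.9, 132.1]
ft_force: [-0.6, -0.2, 4.0]
finger_gap: 11.1
```

Request:
servo_tool --commands '[[[240, -3, 0, 0, 0, 0, 0], [240, -7, 0, 0, 0, 0, 0], [240, -11, 0, 0, 0, 0, 0], [240, -14, 0, 0, 0, 0, 0], [240, -15, 0, 0, 0, 0, 0], [240, -15, 0, 0, 0, 0, 0], [240, -15, 0, 0, 0, 0, 0]]]'

```text
time: 38.2
tool_pos: [447.2, 44.2, 129.3]
tcp_rot: [178.6, 89.8, 161.9]
ft_force: [-0.1, -0.3, -0.7]
finger_gap: 10.8
```

```bash
python3 -c "
from h import *
info();to(628,41,130,-3)"
```

```text
t 38.2 tcp [447.2  44.2 129.3] jaw -16.7 down [-0.004  0.001 -1.   ] F [-0.1 -0.3 -0.7] gap 10.8 j [ -1. -14. 113.   0.  81.  16.]
to (628, 41, 130, -3) shift cm [-0.14  4.88 17.41] turn [-13.7  -0.2  -0. ] dist mm 181.0
```

Request:
servo_tool --commands '[[[240, 0, 1, 4, -5, -0.2, 0], [240, 0, 2, 8, -10, -0.2, 0], [240, 0, 3, 12, -13.7, -0.2, 0], [240, 0, 4, 15, -13.7, -0.2, 0], [240, 0, 4.9, 17.4, -13.7, -0.2, 0], [240, 0, 4.9, 17.4, -13.7, -0.2, 0], [240, 0, 4.9, 17.4, -13.7, -0.2, 0], [240, 0, 4.9, 17.4, -13.7, -0.2, 0]]]'

```text
time: 39.0
tool_pos: [627.2, 41.2, 129.0]
tcp_rot: [156.9, 89.9, 153.9]
ft_force: [-0.1, -0.3, -0.4]
finger_gap: 11.1
```

```bash
python3 -c "
from h import *
info();snap('wrist','w18');wcap('w18',628,40,150);to(628,41,130,-3)"
```

```text
t 39.0 tcp [627.2  41.2 129. ] jaw -3.0 down [-0.001  0.001 -1.   ] F [-0.1 -0.3 -0.4] gap 11.1 j [-1. 14. 85.  0. 81.  2.]
w18 plate 9339 c [627.6  53.6] sz [61.6 63.6] short 87.0 z 161.9
w18 bar 3802 c [625.1  41.8] sz [58.5 36.2] short -24.1 z 183.8
to (628, 41, 130, -3) shift cm [-0.03 -0.02  0.05] turn [ 0. -0. -0.] dist mm 1.0
```

View pics/w18.png

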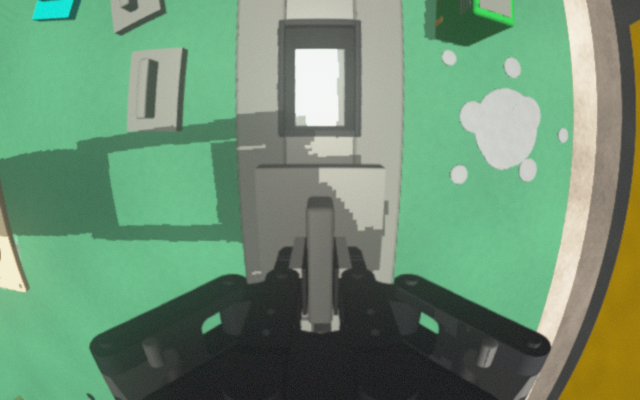

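Request:
servo_tool --commands '[[[240, 1.2, -0.1, 0, 0, 0, 0], [240, 2.2, -0.1, 0, 0, 0, 0], [240, 2.6, -0.1, 0, 0, 0, 0], [240, 2.9, -0.1, 0, 0, 0, 0], [240, 3.1, -0.1, 0, 0, 0, 0], [240, 3.2, -0.1, 0, 0, 0, 0], [240, 3.2, -0.1, 0, 0, 0, 0]]]'

```text
time: 39.75
tool_pos: [629.1, 40.2, 98.8]
tcp_rot: [18.0, 89.9, 15.0]
ft_force: [0.3, 0.3, -1.2]
finger_gap: 11.0
```

Request:
servo_tool --commands '[[[240, 0.2, 0, 0, 0, 0, 0], [240, 0.4, 0, 0, 0, 0, 0], [240, 0.6, 0, 0, 0, 0, 0], [240, 0.6, 0, 0, 0, 0, 0]]]'

```text
time: 40.15
tool_pos: [628.6, 40.2, 92.2]
tcp_rot: [28.0, 89.9, 25.0]
ft_force: [0.3, -0.2, -0.1]
finger_gap: 10.9
```

Request:
servo_tool --commands '[[[240, 0.1, 0, 0, 0, 0, 0], [240, 0.2, 0, 0, 0, 0, 0], [240, 0.2, 0, 0, 0, 0, 0]]]'

```text
time: 40.45
tool_pos: [629.1, 40.2, 91.4]
tcp_rot: [15.8, 89.9, 12.8]
ft_force: [-2.6, 0.9, 3.9]
finger_gap: 11.5
```

Request:
servo_tool --commands '[[[100, 0, 0, 0, 0, 0, 0], [0, 0, 0, 0, 0, 0, 0], [0, 0, 0, 0, 0, 0, 0], [0, -4, 0, 0, 0, 0, 0], [0, -8, 0, 0, 0, 0, 0], [0, -9, 0, 0, 0, 0, 0], [0, -9, 0, 0, 0, 0, 0], [0, -9, 0, 0, 0, 0, 0]]]'

```text
time: 41.25
tool_pos: [628.3, 40.2, 179.6]
tcp_rot: [41.8, 89.9, 38.8]
ft_force: [-0.0, -0.6, -0.4]
finger_gap: 85.2
```

```bash
python3 -c "
from h import *
info();snap('wrist','w19');wcap('w19',628,40,110,60);snap('scene','s19');caps('s19');to(461,157.6,100,-7.8)"
```

```text
t 41.25 tcp [628.3  40.2 179.6] jaw -3.0 down [ 0.001  0.001 -1.   ] F [-0.  -0.6 -0.4] gap 85.2 j [-1. 12. 81.  0. 86.  2.]
w19 plate 7103 c [628.8  39.3] sz [87.7 63.9] short -2.9 z 124.3
w19 bar 1351 c [629.1  39.9] sz [59.9 11.9] short -3.3 z 146.2
s19 plate px [432. 147.] 425 c [297.2 324.3] sz [62.7 89.8] short axis 72.2
s19 plate px [423. 184.] 481 c [431.9 282.8] sz [65.9 88.1] short axis 10.4
s19 plate px [378. 191.] 486 c [460.  157.8] sz [87.  67.8] short axis -7.6
s19 bar px [434. 141.] 68 c [297.7 324.3] sz [11.7 63.2] short axis 71.1
s19 bar px [425. 178.] 100 c [432.8 282.9] sz [13.6 60.8] short axis 11.7
s19 bar px [379. 185.] 105 c [460.1 157.5] sz [59.  15.9] short axis -8.6
to (461, 157.6, 100, -7.8) shift cm [  7.86  10.86 -17.22] turn [ 4.8 -0.1 -0. ] dist mm 218.0
```

View pics/w19.png

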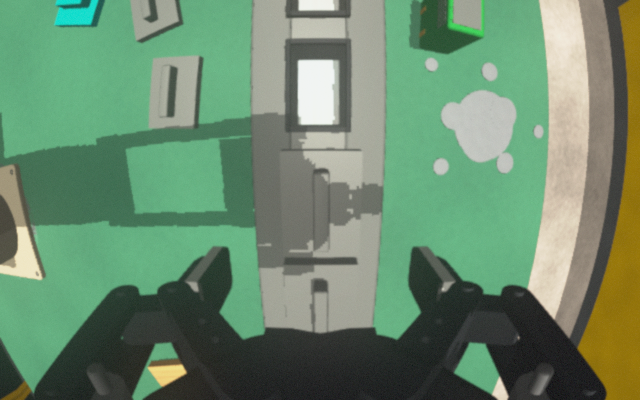

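Request:
servo_tool --commands '[[[0, 0, 2, -4, 4.8, 0, 0], [0, 0, 4, -8, 4.8, 0, 0], [0, 2, 6, -12, 4.8, 0, 0], [0, 4, 9, -16, 4.8, 0, 0], [0, 8, 10.9, -17.2, 4.8, 0, 0], [0, 8, 10.9, -17.2, 4.8, 0, 0], [0, 8, 10.9, -17.2, 4.8, 0, 0], [0, 8, 10.9, -17.2, 4.8, 0, 0]]]'

```text
time: 42.15
tool_pos: [463.9, 157.6, 101.2]
tcp_rot: [16.6, 89.8, 8.8]
ft_force: [0.9, 0.5, 0.8]
finger_gap: 85.2
```

```bash
python3 -c "
from h import *
info();snap('wrist','w20');wcap('w20',460.5,157.6);to(460.5,157.6,-15,-8)"
```

```text
t 42.15 tcp [463.9 157.6 101.2] jaw -7.8 down [ 0.003  0.    -1.   ] F [0.9 0.5 0.8] gap 85.2 j [ 13.  -6. 109.  -0.  77.  21.]
w20 plate 5691 c [459.4 157.1] sz [87.7 64.1] short -8.2 z 14.3
w20 bar 1067 c [459.5 157.7] sz [59.5 12.2] short -7.8 z 36.2
to (460.5, 157.6, -15, -8) shift cm [11.67 -0.06 -0.43] turn [ 0.2  0.2 -0.1] dist mm 117.0
```

Request:
servo_tool --commands '[[[0, 3, 0, -0.4, 0, 0, 0], [0, 6, 0, -0.4, 0, 0, 0], [0, 9, 0, -0.4, 0, 0, 0], [0, 11, 0, -0.4, 0, 0, 0], [0, 11.7, 0, -0.4, 0, 0, 0], [0, 11.7, 0, -0.4, 0, 0, 0], [0, 11.7, 0, -0.4, 0, 0, 0]]]'

```text
time: 42.9
tool_pos: [460.8, 158.6, -15.0]
tcp_rot: [21.7, 89.8, 13.9]
ft_force: [0.1, 0.1, -0.1]
finger_gap: 85.2
```

```bash
python3 -c "
from h import *
info();to(460,157.6,-18,-8)"
```

```text
t 42.9 tcp [460.8 158.6 -15. ] jaw -7.8 down [ 0.004  0.001 -1.   ] F [ 0.1  0.1 -0.1] gap 85.2 j [ 13.   2. 114.   0.  63.  21.]
to (460, 157.6, -18, -8) shift cm [ 0.3  -0.11 -0.06] turn [ 0.2  0.2 -0.1] dist mm 3.0
```

Request:
servo_tool --commands '[[[100, 0.3, -0.1, 0, 0, 0.2, 0], [150, 0.3, -0.1, 0, 0, 0.2, 0], [200, 0.3, -0.1, 0, 0, 0.2, 0], [240, 0.3, -0.1, 0, 0, 0.2, 0], [240, 0.3, -0.1, 0, 0, 0.2, 0], [240, 0.3, -0.1, 0, 0, 0.2, 0], [240, 0.3, -0.1, 0, 0, 0.2, 0]]]' --force 40

```text
time: 43.6
tool_pos: [459.2, 157.8, -19.2]
tcp_rot: [137.5, 89.9, 129.7]
ft_force: [-0.7, -0.7, 3.0]
finger_gap: 11.1
```

Request:
servo_tool --commands '[[[240, -3, 0, 0, 0, 0, 0], [240, -7, 0, 0, 0, 0, 0], [240, -11, 0, 0, 0, 0, 0], [240, -14, 0, 0, 0, 0, 0], [240, -15, 0, 0, 0, 0, 0], [240, -15, 0, 0, 0, 0, 0], [240, -15, 0, 0, 0, 0, 0]]]'

```text
time: 44.3
tool_pos: [458.2, 157.2, 128.7]
tcp_rot: [-179.8, 89.8, 172.4]
ft_force: [-0.1, 0.5, -1.4]
finger_gap: 11.1
```

```bash
python3 -c "
from h import *
info();to(633,135.5,130,-3)"
```

```text
t 44.3 tcp [458.2 157.2 128.7] jaw -7.8 down [-0.004  0.001 -1.   ] F [-0.1  0.5 -1.4] gap 11.1 j [ 13.  -8. 108.   0.  81.  21.]
to (633, 135.5, 130, -3) shift cm [-0.2   0.21 17.61] turn [-4.8 -0.2 -0. ] dist mm 176.0
```

Request:
servo_tool --commands '[[[240, 0, 0, 4, -4.8, -0.2, 0], [240, 0, 0, 8, -4.8, -0.2, 0], [240, 0, 0.1, 12, -4.8, -0.2, 0], [240, 0, 0.2, 16, -4.8, -0.2, 0], [240, 0, 0.2, 17.6, -4.8, -0.2, 0], [240, 0, 0.2, 17.6, -4.8, -0.2, 0], [240, 0, 0.2, 17.6, -4.8, -0.2, 0]]]'

```text
time: 45.0
tool_pos: [632.0, 135.4, 127.3]
tcp_rot: [177.7, 89.8, 174.7]
ft_force: [0.2, -0.0, -0.5]
finger_gap: 11.0
```

```bash
python3 -c "
from h import *
info();snap('wrist','w21');wcap('w21',633,135,150)"
```

```text
t 45.0 tcp [632.  135.4 127.3] jaw -3.0 down [-0.003  0.    -1.   ] F [ 0.2 -0.  -0.5] gap 11.0 j [ 8. 17. 82.  0. 82. 11.]
w21 plate 8408 c [632.5 147.7] sz [61.2 63.5] short 86.9 z 160.9
w21 bar 3778 c [629.9 136.2] sz [58.6 35.9] short -24.6 z 182.8
```

View pics/w21.png

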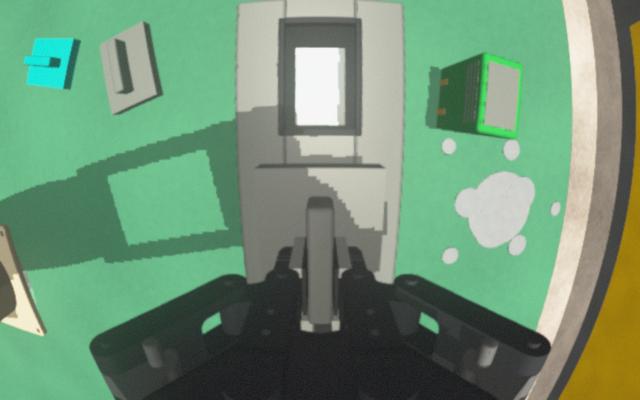

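Request:
servo_tool --commands '[[[240, 1.2, 0, 0, 0, 0, 0], [240, 2.0, 0, 0, 0, 0, 0], [240, 2.5, 0, 0, 0, 0, 0], [240, 2.8, 0, 0, 0, 0, 0], [240, 3.0, 0, 0, 0, 0, 0], [240, 3.2, 0, 0, 0, 0, 0], [240, 3.2, 0, 0, 0, 0, 0]]]'

```text
time: 45.75
tool_pos: [633.9, 135.6, 98.1]
tcp_rot: [23.2, 89.9, 20.2]
ft_force: [0.0, 0.0, -1.5]
finger_gap: 10.9
```

Request:
servo_tool --commands '[[[240, 0.2, 0, 0, 0, 0, 0], [240, 0.4, 0, 0, 0, 0, 0], [240, 0.5, 0, 0, 0, 0, 0], [240, 0.5, 0, 0, 0, 0, 0]]]'

```text
time: 46.15
tool_pos: [633.7, 135.6, 92.9]
tcp_rot: [26.9, 89.9, 23.9]
ft_force: [-0.3, -0.5, -1.0]
finger_gap: 10.8
```

Request:
servo_tool --commands '[[[240, 0.1, 0, 0, 0, 0, 0], [240, 0.2, 0, 0, 0, 0, 0], [240, 0.3, 0, 0, 0, 0, 0], [240, 0.3, 0, 0, 0, 0, 0]]]'

```text
time: 46.55
tool_pos: [634.1, 135.7, 90.8]
tcp_rot: [20.2, 89.9, 17.2]
ft_force: [-2.5, -1.7, 3.4]
finger_gap: 11.1
```

Request:
servo_tool --commands '[[[100, 0, 0, 0, 0, 0, 0], [0, 0, 0, 0, 0, 0, 0], [0, 0, 0, 0, 0, 0, 0], [0, -4, 0, 0, 0, 0, 0], [0, -8, 0, 0, 0, 0, 0], [0, -9, 0, 0, 0, 0, 0], [0, -9, 0, 0, 0, 0, 0], [0, -9, 0, 0, 0, 0, 0]]]'

```text
time: 47.35
tool_pos: [633.3, 135.6, 179.0]
tcp_rot: [40.4, 89.9, 37.4]
ft_force: [-0.6, -0.8, -0.7]
finger_gap: 85.4
```

```bash
python3 -c "
from h import *
info();snap('wrist','w22');wcap('w22',633,135,110,60);snap('scene','s22');caps('s22');to(432.4,282.8,100,10.8)"
```

```text
t 47.35 tcp [633.3 135.6 179. ] jaw -3.0 down [ 0.001  0.001 -1.   ] F [-0.6 -0.8 -0.7] gap 85.4 j [ 8. 15. 78.  0. 87. 11.]
w22 plate 7124 c [633.7 134.9] sz [87.4 64. ] short -3.0 z 124.3
w22 bar 1348 c [634.  135.4] sz [60.  11.9] short -3.3 z 146.2
s22 plate px [432. 147.] 420 c [295.9 324.7] sz [62.6 93.9] short axis 72.1
s22 plate px [423. 184.] 472 c [431.2 283.4] sz [67.3 89.1] short axis 11.1
s22 bar px [434. 141.] 67 c [297.2 324.5] sz [11.6 60.1] short axis 71.3
s22 bar px [425. 178.] 104 c [432.5 282.7] sz [13.8 60.3] short axis 14.0
to (432.4, 282.8, 100, 10.8) shift cm [  7.8   13.68 -20.73] turn [-13.8  -0.1  -0. ] dist mm 260.0
```

Request:
servo_tool --commands '[[[0, 0, 2.5, -4, -6, 0, 0], [0, 0, 5, -8, -13.8, 0, 0], [0, 0, 7.5, -12, -13.8, 0, 0], [0, 2, 10, -16, -13.8, 0, 0], [0, 5, 12.5, -19.5, -13.8, 0, 0], [0, 8, 13.7, -20.7, -13.8, 0, 0], [0, 8, 13.7, -20.7, -13.8, 0, 0], [0, 8, 13.7, -20.7, -13.8, 0, 0]]]'

```text
time: 48.25
tool_pos: [433.0, 282.6, 98.4]
tcp_rot: [-139.3, 89.9, -128.4]
ft_force: [0.8, 0.6, 0.0]
finger_gap: 85.5
```

```bash
python3 -c "
from h import *
snap('wrist','w23');info();wcap('w23',432.4,283);to(432.4,283,-15,10.8)"
```

```text
t 48.3 tcp [434.7 282.8 100. ] jaw 10.8 down [ 0.002  0.    -1.   ] F [ 0.7 -0.5 -0.1] gap 85.2 j [ 27.  -1. 105.  -0.  77.  17.]
w23 plate 5864 c [430.9 282.1] sz [62.8 87.7] short 10.9 z 14.3
w23 bar 1003 c [430.8 282.7] sz [11.1 59.7] short 10.4 z 36.2
to (432.4, 283, -15, 10.8) shift cm [11.5   0.07 -0.24] turn [0.  0.1 0. ] dist mm 115.0
```

View pics/w23.png

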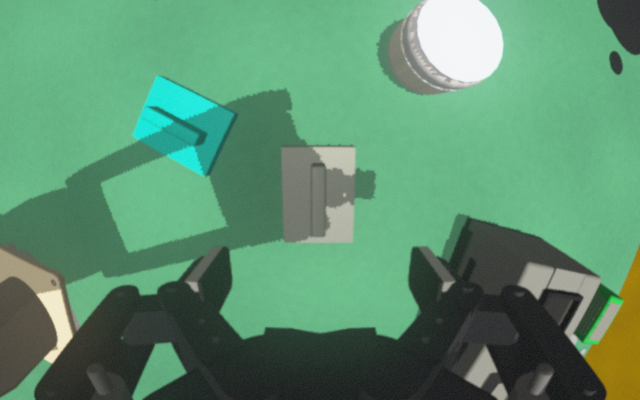

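Request:
servo_tool --commands '[[[0, 3, 0, -0.3, 0, 0, 0], [0, 6, 0, -0.3, 0, 0, 0], [0, 9, 0, -0.3, 0, 0, 0], [0, 11, 0, -0.3, 0, 0, 0], [0, 11.6, 0, -0.3, 0, 0, 0], [0, 11.6, 0, -0.3, 0, 0, 0], [0, 11.6, 0, -0.3, 0, 0, 0]]]'

```text
time: 49.0
tool_pos: [433.4, 283.1, -14.3]
tcp_rot: [13.0, 89.7, 23.8]
ft_force: [0.8, 0.1, 0.0]
finger_gap: 85.1
```

```bash
python3 -c "
from h import *
info();to(431.5,283,-18,10.8)"
```

```text
t 49.0 tcp [433.4 283.1 -14.3] jaw 10.8 down [ 0.004  0.002 -1.   ] F [0.8 0.1 0. ] gap 85.1 j [ 27.   7. 109.  -0.  64.  17.]
to (431.5, 283, -18, 10.8) shift cm [ 0.37  0.03 -0.19] turn [-0.   0.3 -0.1] dist mm 4.0
```

Request:
servo_tool --commands '[[[100, 0.4, 0, -0.1, 0, 0.2, 0], [150, 0.4, 0, -0.1, 0, 0.2, 0], [200, 0.4, 0, -0.1, 0, 0.2, 0], [240, 0.4, 0, -0.1, 0, 0.2, 0], [240, 0.4, 0, -0.1, 0, 0.2, 0], [240, 0.4, 0, -0.1, 0, 0.2, 0], [240, 0.4, 0, -0.1, 0, 0.2, 0]]]' --force 40

```text
time: 49.7
tool_pos: [430.8, 282.7, -19.8]
tcp_rot: [150.8, 89.9, 161.7]
ft_force: [0.0, 0.0, 2.6]
finger_gap: 11.2
```

Request:
servo_tool --commands '[[[240, -3, 0, 0, 0, 0, 0], [240, -7, 0, 0, 0, 0, 0], [240, -11, 0, 0, 0, 0, 0], [240, -14, 0, 0, 0, 0, 0], [240, -15, 0, 0, 0, 0, 0], [240, -15, 0, 0, 0, 0, 0], [240, -15, 0, 0, 0, 0, 0]]]'

```text
time: 50.4
tool_pos: [429.9, 282.1, 128.1]
tcp_rot: [-175.3, 89.8, -164.5]
ft_force: [-0.1, 0.1, -2.3]
finger_gap: 11.0
```

```bash
python3 -c "
from h import *
info();to(638,230.5,130,-3)"
```

```text
t 50.4 tcp [429.9 282.1 128.1] jaw 10.8 down [-0.004 -0.001 -1.   ] F [-0.1  0.1 -2.3] gap 11.0 j [ 28.  -3. 103.   0.  80.  17.]
to (638, 230.5, 130, -3) shift cm [-0.26 -8.98 19.47] turn [13.8 -0.2  0. ] dist mm 214.0
```

Request:
servo_tool --commands '[[[240, 0, -1.8, 4, 6, -0.2, 0], [240, 0, -3.6, 8, 13.8, -0.2, 0], [240, 0, -5.4, 12, 13.8, -0.2, 0], [240, 0, -7.2, 16, 13.8, -0.2, 0], [240, 0, -8.8, 19, 13.8, -0.2, 0], [240, 0, -9, 19.4, 13.8, -0.2, 0], [240, 0, -9, 19.4, 13.8, -0.2, 0], [240, 0, -9, 19.4, 13.8, -0.2, 0]]]'

```text
time: 51.2
tool_pos: [636.5, 230.7, 127.4]
tcp_rot: [-165.2, 89.9, -168.1]
ft_force: [-0.5, -0.4, -1.4]
finger_gap: 11.2
```

```bash
python3 -c "
from h import *
snap('wrist','w24');info();wcap('w24',638,230,149)"
```

```text
t 51.25 tcp [636.6 231.  128.2] jaw -2.9 down [-0. -0. -1.] F [ 0.4 -0.3 -0.5] gap 10.8 j [16. 21. 76.  0. 83. 19.]
w24 plate 9477 c [636.9 243.5] sz [60.9 63.7] short 87.3 z 161.5
w24 bar 3863 c [634.2 231.6] sz [58.6 36.1] short -24.4 z 183.4
```

View pics/w24.png

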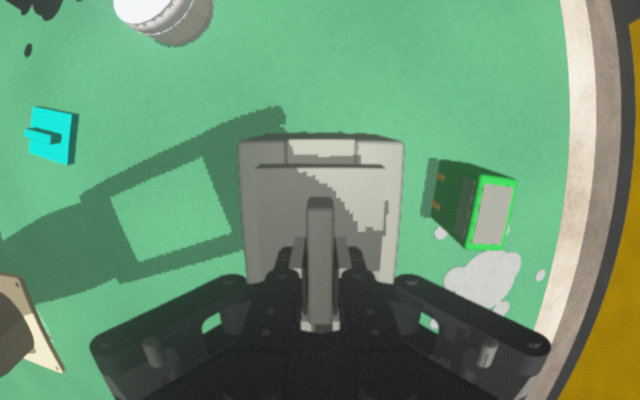

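Request:
servo_tool --commands '[[[240, 1.2, -0.1, 0, 0, 0, 0], [240, 2.0, -0.1, 0, 0, 0, 0], [240, 2.5, -0.1, 0, 0, 0, 0], [240, 2.8, -0.1, 0, 0, 0, 0], [240, 3.0, -0.1, 0, 0, 0, 0], [240, 3.2, -0.1, 0, 0, 0, 0], [240, 3.2, -0.1, 0, 0, 0, 0]]]'

```text
time: 51.95
tool_pos: [638.3, 229.6, 97.5]
tcp_rot: [11.9, 89.9, 8.9]
ft_force: [-0.4, 0.6, 0.1]
finger_gap: 11.2
```

Request:
servo_tool --commands '[[[240, 0.2, 0, 0, 0, 0, 0], [240, 0.4, 0, 0, 0, 0, 0], [240, 0.5, 0, 0, 0, 0, 0], [240, 0.5, 0, 0, 0, 0, 0]]]'

```text
time: 52.35
tool_pos: [638.1, 229.5, 92.3]
tcp_rot: [10.4, 89.9, 7.4]
ft_force: [0.1, -0.2, -1.2]
finger_gap: 11.1
```

Request:
servo_tool --commands '[[[240, 0.1, 0, 0, 0, 0, 0], [240, 0.2, 0, 0, 0, 0, 0], [240, 0.3, 0, 0, 0, 0, 0], [240, 0.3, 0, 0, 0, 0, 0]]]'

```text
time: 52.75
tool_pos: [638.5, 229.6, 90.2]
tcp_rot: [12.8, 89.9, 9.8]
ft_force: [-1.8, -0.7, 4.2]
finger_gap: 11.2
```

Request:
servo_tool --commands '[[[100, 0, 0, 0, 0, 0, 0], [0, 0, 0, 0, 0, 0, 0], [0, 0, 0, 0, 0, 0, 0], [0, -4, 0, 0, 0, 0, 0], [0, -8, 0, 0, 0, 0, 0], [0, -9, 0, 0, 0, 0, 0], [0, -9, 0, 0, 0, 0, 0], [0, -9, 0, 0, 0, 0, 0]]]'

```text
time: 53.55
tool_pos: [637.6, 229.5, 178.4]
tcp_rot: [2.8, 90.0, -0.2]
ft_force: [-0.2, -0.3, -0.9]
finger_gap: 85.7
```

```bash
python3 -c "
from h import *
info();snap('wrist','w25');wcap('w25',638,230,110,60);to(400,200,250,-3)"
```

```text
t 53.55 tcp [637.6 229.5 178.4] jaw -3.0 down [ 0.001 -0.    -1.   ] F [-0.2 -0.3 -0.9] gap 85.7 j [15. 20. 73. -0. 87. 18.]
w25 plate 7165 c [638.2 229. ] sz [87.5 63.8] short -2.9 z 124.3
w25 bar 1348 c [638.4 229.5] sz [59.9 11.8] short -3.4 z 146.1
to (400, 200, 250, -3) shift cm [ -7.25  -4.16 -23.53] turn [ 0.  -0.1  0. ] dist mm 250.0
```

Withdraw the arm clear and take a final overview.

Request:
servo_tool --commands '[[[0, -4, 0, -2, 0, 0, 0], [0, -7, -1, -6, 0, 0, 0], [0, -7, -2, -11, 0, 0, 0], [0, -7, -3, -16, 0, 0, 0], [0, -7, -4, -21, 0, 0, 0], [0, -7, -4, -23.5, 0, 0, 0], [0, -7, -4, -23.5, 0, 0, 0], [0, -7, -4, -23.5, 0, 0, 0]]]'

```text
time: 54.4
tool_pos: [400.6, 201.7, 247.8]
tcp_rot: [-14.7, 90.0, -17.6]
ft_force: [0.6, 0.0, -0.0]
finger_gap: 85.2
```

```bash
python3 -c "
from h import *
info();snap('scene','s30');snap('top','t30')
p,P=cloud('s30')
def rep(lo,hi,x0,x1,y0,y1):
  m=((P[...,2]>lo)&(P[...,2]<hi)&(P[...,0]>x0)&(P[...,0]<x1)&(P[...,1]>y0)&(P[...,1]<y1)).astype(np.uint8)
  N,L,S,C=cv2.connectedComponentsWithStats(m)
  for i in range(1,N):
    if S[i,4]>40:
      c,sz,a=cv2.minAreaRect(P[L==i][:,:2].astype(np.float32)); print(np.round(c,1),np.round(sz,1),round(a,1),np.median(P[L==i][:,2]).round(1))
print('packs');rep(88,106,450,640,-450,-200)
print('bars');rep(138,155,560,720,-150,320)
print('tin');rep(80,92,440,560,380,470)
print('offcut');rep(12,22,300,470,-320,-220)
"
```

```text
t 54.4 tcp [400.6 201.7 247.8] jaw -2.9 down [ 0.001 -0.    -1.   ] F [ 0.6  0.  -0. ] gap 85.2 j [ 20. -18. 103.  -0.  94.  23.]
packs
[ 500.8 -285.8] [64.7 42.8] 88.8 95.9
[ 570.8 -379.5] [64.6 43.3] 89.4 95.8
[ 572.1 -284.9] [41.6 64.6] 0.4 96.1
bars
[624.5 -53. ] [58.2 13.3] 86.1 144.4
[630.4  41.2] [58.2 14.5] 88.9 144.5
[635.4 136.5] [58.  15.3] 85.9 144.8
[639.1 230. ] [59.7 13.9] 87.5 144.7
tin
[501.7 427.4] [63.3 65.3] 38.3 83.4
offcut
[ 385.8 -271.9] [140.1  50.2] 13.8 17.0
```

View pics/s30.png

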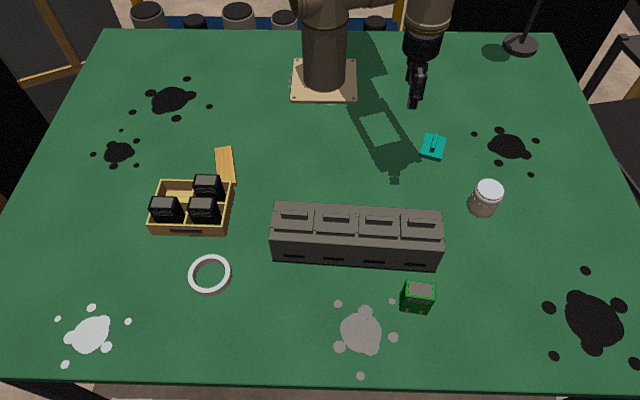

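The final view shows three packs standing in the caddy, four level caps on the dock, the bystanders in place and the arm clear.

```bash
python3 -c "
from h import *
print(r.hand_in())"
```

```text
the job is handed in; nothing more can be done
None
```

I handed the job in at about 54 s. The three packs (wells 1, 3 and 4 from the -y end; the second was empty) stand in the far-left, far-right and near-left caddy pockets. All four wells are capped.

**Final checks**
- **Packs:** they measure within about 2 mm of their pocket centres, upright, with tops at the right height.
- **Caps:** in the wrist camera each was within about 1.2 mm of its well centre, with the top plate at 124.3 mm (125 mm is fully seated).
- **Bystanders:** the final picture shows the tape, tin and offcut in place. The offcut measures under 1 mm off its start. The tin reading is about 5 mm off in y, which I put down to the wider window I used for the last check. I did not measure the tape.
- **Forces:** the wrist readings peaked at about 19 N while pressing. I gripped the packs at 30 N and the caps at 40 N.

**Disagreements**
- **Fingertip height:** the shut fingertips really sat about 36–37 mm above the reported tool point. My first press therefore touched nothing, and I used touch and depth readings to set heights after that.
- **Scene camera:** it placed the cap bars up to about 2.5 mm off the well centres in x and 2 mm in y. That is about its stated calibration error and inside the 6 mm tolerance.
- **Knocked cap:** one cap was shifted about 4 cm during the run. I found it again before gripping it.

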